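# Set the relay tester to the part in its nest and start the test

### The arm

A 7-joint arm with a two-finger parallel gripper is mounted at the origin on the work surface. World frame = base frame: x ahead of the robot, y to its left, z up, the work surface at z = 0. Lengths are in mm, angles in degrees, forces in N, time in s.
With the tool pointing down it reaches from about 425 to 875 mm from the base axis. Payload 8.4 kg.
Tool frame: the origin (TCP) lies at the very end of the fingers, on their centre line; the grasp point (between the pads) lies 19 mm behind it (bot.hold_point_z is the distance from the TCP to the grasp point, in mm); z points along the fingers, x is the direction in which the jaws open and shut, and the axes are right-handed (so a half turn about z gives the same grasp; the last joint's range is limited). The gripper opens to 87 mm and grips with 3 to 60 N. Pads are 19 mm wide; open, the fingers measure 117 mm over their backs; the gripper's body (75 mm by 190 mm) begins 51 mm behind the grasp point.
Start: joints at [-77.934, 19.091, 2.286, 83.961, -0.768, 76.965, -3.352], TCP at [198.165, 619.027, 222.546] pointing down, gripper open.
Joint ranges: [-147.57, 147.57], [-21.85, 119.76], [-74.77, 79.35], [14.55, 137.4], [-85.83, 265.84], [4.83, 119.75], [-152.11, 152.11]. Speed limits (degrees/s): [127.2, 127.2, 159.86, 159.86, 180, 180, 180].

### API

Orientations are given as a 3x3 rotation matrix whose columns are the frame's x, y, z axes.
In Python, from bench import bot gives the robot as it stands.
- The arm moves only by the tool arm_command, never from a script. Its argument "motion" is a list of rows, each a list of 4 numbers: the shift along the tool's x, y, z in m, then the turn about the tool's z in degrees. A call has 1 to 20 rows; each row shifts and turns the commanded pose from where the row before left it, along the tool's axes as they then stand; what a row does not reach is not made up. A row lasts 1/12 s, in which the tool goes at most 41.7 mm and 7.16 degrees, less where a joint would pass 70% of its speed; a pose out of reach is approached as far as the arm can. A call with a gripper value outside its range is refused whole. "gripper" is the opening, from -1 (shut) to 1 (fully open), set as the call begins (left out, the last holds). The fingers move at their own pace and stop on an object; the grip force is fixed at half the most. Time passes only in rows, so rows that do not move let the fingers close. It gives the time, the measured TCP pose, the force and the opening at its end, in the units of the state.
- bot.state(): the state, without advancing time (a new reading comes with each control period).
- bot.read_camera(name): name is "scene" or "side" or "wrist"; returns a dict with "img" (400x640x3 uint8, red, green, blue), "fovy" (degrees; the focal length in pixels is half the picture's height over the tangent of half this angle, whatever the lens; pixels are square), "cx", "cy" (the principal point, pixels), "D" ([k1, k2, p1, p2, k3] as OpenCV has them; the pictures are not rectified), "R" (3x3) and "t" (3): a world point X has camera coordinates R X + t; the wrist camera has in their place "tool_from_camera" (4x4, takes a point from camera to tool coordinates, whose origin is the TCP and whose axes are the tool frame's). Camera axes: x right, y down, z forward; pixel columns grow to the right and rows downward; lengths in mm; the calibration is good to about 2 mm. A picture is of the moment at which its call begins: read the wrist's pose just before it. There is no depth.
- bot.hand_in(): hands the job in, once; it reports no verdict.
The state is a dict: "t": time; "joint_positions": joint angles; "joint_velocities": joint speeds; "tau": joint torques, N m; "tool_pos": TCP position; "tcp_rot": TCP orientation; "force": force on the tool from outside, world axes, zero at the start; "ft_torque": the same for the moment, N m; "finger_gap": finger opening in mm.
Only numpy, scipy, OpenCV 4.12 (cv2) and the standard library are available. Lean on these libraries where they do the work, as an engineer would, in place of code of your own. Each camera call takes 0.05 s, during which the arm holds its last target.

### The job

One of three sealed relays sits in the black-cornered test nest at the side of the relay tester. Set the tester's selector knob, which is locked at OFF and must be pushed in while it is turned clockwise out of OFF, to the dot of that relay's cap colour without going on past it, and let go so that it rests in its click-stop. Then press the green start button fully in and let it come out again, leaving the relays and the other things on the bench where they stand.

Things in the scene. Friction and masses are not known exactly. Their poses are not given: they have to be found in the camera images.
- selector_grip (a point): Black round selector knob: fluted grip 40 mm across, 32 mm high, white pointer line, on a round skirt 68 mm across, 10 mm thick. The point is on the knob's axis, 19 mm above the skirt, 12 mm below the knob's top; it moves with the knob. z: the axis, out of the panel, 27 degrees from vertical, leaning to the tester's front (robot side); x: towards the pointer line.
- knob_base (a point): Point on the sloping panel on the knob's axis, 37 mm under selector_grip when the knob is out; fixed to the tester. z out of the panel, x up the slope, y to the panel's left seen from the robot. Round it at 62 mm radius four dots, 18 mm wide: white = OFF at +1.05 rad from x towards y, then clockwise every 0.7 rad yellow, red, blue.
- selector (a joint): Knob angle, rad, clockwise looking onto the panel: 0 OFF (white), 0.7 yellow, 1.4 red, 2.1 blue (stop just beyond). Detents pull it to the nearest from about halfway; about 0.15 N m to leave one. Starts at OFF, locked: turns under 0.2 rad unless pushed in, and must stay pushed in to about 0.65 rad; beyond that it is free and springs out.
- selector_push (a joint): How far the knob is pushed in along its axis, m: 0 out, 0.008 the bottom; 0.006 frees the lock. The spring takes 5 N to start and 10 N at the bottom.
- start_top (a point): Centre of the top face of the green round start button, 28 mm across, on the same sloping panel 140 mm to the right of the knob and 30 mm lower on the slope; z out of the panel. The top stands 22 mm above the panel when out; its black collar, 44 mm across, 12 mm.
- start (a joint): Travel of the start button, m: 0 out, 0.006 fully in (counts from 0.0045). Fully in takes about 5 N; it springs back.
- nest (a point): Centre of the floor of the test nest: white square with black corner lugs 12 mm high on the steel tray at the tester's right side, the tray's place nearest the robot. The two places behind it hold the other relays. The tester is a fixed green wedge 280 deep, 360 wide, 152 mm high at the back, 50 at the front, with a carrying bar to 183 mm at its rear top.
- relay_yellow: Sealed relay with yellow cap, 44 x 44 x 52 mm, two brass studs 7 mm high on top; origin at the centre of its underside, z up. Loose, on the tray.
- relay_red: The same with red cap.
- relay_blue: The same with blue cap.
- spray_can: Bystander: blue and white can, 62 mm across, 180 mm high; origin under its centre, z up.
- grease_tin: Bystander: steel and yellow tin, 90 mm across, 100 mm high; origin under its centre, z up.

How it is judged (in metres and radians):
On the way, in this order (a step that is already met when the one before it is completed fails the run):
1. the selector rests at the dot of the nested relay's colour, sprung out and let go (((horizontal distance between relay_yellow and nest below 0.03 m and value of joint selector between 0.58 and 0.82 rad) or (horizontal distance between relay_red and nest below 0.03 m and value of joint selector between 1.28 and 1.52 rad) or (horizontal distance between relay_blue and nest below 0.03 m and value of joint selector between 1.98 and 2.22 rad)) and value of joint selector_push below 0.0015 m and contact force between the fingers and selector below 0.5 N), for 0.3 s.
2. the start button is pressed fully in (value of joint start above 0.0045 m), for 0.05 s.
At the end, for the whole second after the job is handed in: The selector stands within 0.12 rad of the dot whose colour is that of the relay in the nest, sprung out (within 1.5 mm); the start button is out again (within 1.5 mm); the relays are within 10 mm and the spray can and the grease tin within 30 mm of where they stood (((horizontal distance between relay_yellow and nest below 0.03 m and value of joint selector between 0.58 and 0.82 rad) or (horizontal distance between relay_red and nest below 0.03 m and value of joint selector between 1.28 and 1.52 rad) or (horizontal distance between relay_blue and nest below 0.03 m and value of joint selector between 1.98 and 2.22 rad)) and value of joint each of selector_push, start below 0.0015 m and distance of each of relay_yellow, relay_red, relay_blue from where it was at the start of the episode below 0.01 m and distance of each of spray_can, grease_tin from where it was at the start of the episode below 0.03 m); the robot touches nothing.
It fails at once if the selector is turned past the wanted dot by half a step (0.35 rad) (not ((horizontal distance between relay_yellow and nest below 0.03 m and value of joint selector between -8.3 and 1.05 rad) or (horizontal distance between relay_red and nest below 0.03 m and value of joint selector between -7.6 and 1.75 rad) or (horizontal distance between relay_blue and nest below 0.03 m and value of joint selector between -6.9 and 2.45 rad))).
It fails at once if start is pressed before the selector stands at the wanted dot (value of joint start above 0.003 m and not ((horizontal distance between relay_yellow and nest below 0.03 m and value of joint selector between 0.5 and 0.9 rad) or (horizontal distance between relay_red and nest below 0.03 m and value of joint selector between 1.2 and 1.6 rad) or (horizontal distance between relay_blue and nest below 0.03 m and value of joint selector between 1.9 and 2.3 rad))).
It fails at once if a relay is shifted by more than 15 mm (distance of any of relay_yellow, relay_red, relay_blue from where it was at the start of the episode above 0.015 m).
It fails at once if a bystander is tipped over (angle between any of spray_can, grease_tin's own z axis and vertical above 0.5 rad).
It also fails if it takes over 51 s, if anything falls off the work surface, if the arm or the gripper's body presses on something with over 40 N, if the wrist force passes 120 N, or if a joint passes its speed limit or range.

## Working session

There is one attempt and no reset: what is moved stays moved. The work goes in short steps, Python scripts to look and compute and a tool call to move; the robot and the scene stay as the last step left them, time stands still between calls to the robot, and variables do not carry over. Pictures are saved under pics/ and viewed, and the job is handed in when it is done.

Besides the shell and the picture viewer there is one more tool, called after "Call:" as name(argument=value, ...), one argument or row to a line, values as JSON. arm_command: Moves the arm, as the interface text tells. Its arguments: {"type":"object","properties":{"motion":{"type":"array","items":{"type":"array","items":{"type":"number"}}},"gripper":{"type":"number"}},"required":["motion"]}

```bash
ls; mkdir -p pics; python3 - <<'E'
from bench import bot
import cv2, numpy as np
s=bot.state()
for k in s: print(k, np.round(s[k],3).tolist())
for n in ["scene","side","wrist"]:
    c=bot.read_camera(n)
    cv2.imwrite(f"pics/{n}0.png",c["img"][:,:,::-1])
    print(n,{k:(np.round(v,4).tolist()) for k,v in c.items() if k!="img"})
E
```

```text
pics
t 0.0
joint_positions [-77.934, 19.131, 2.284, 84.014, -0.771, 76.966, -3.352]
joint_velocities [-0.013, -0.017, -0.008, 0.002, -0.002, 0.005, -0.041]
tau [-0.001, -65.636, 1.335, -40.38, -0.06, 0.045, 0.0]
tool_pos [198.012, 618.581, 221.642]
tcp_rot [[0.305, 0.952, -0.0], [0.952, -0.305, -0.002], [-0.002, 0.0, -1.0]]
force [0.577, -0.195, -0.311]
ft_torque [-0.038, 0.006, -0.012]
finger_gap 87.064
scene {'fovy': 45.4765, 'cx': 326.9785, 'cy': 195.3081, 'D': [-0.0485, 0.0, 0.0, 0.0, 0.0], 'R': [[-0.2818, 0.9595, -0.0012], [0.6314, 0.1846, -0.7531], [-0.7224, -0.213, -0.6579]], 't': [164.6434, -263.768, 1796.6367]}
side {'fovy': 56.6972, 'cx': 320.2596, 'cy': 202.0886, 'D': [0.0185, 0.0, 0.0, 0.0, 0.0], 'R': [[0.7599, -0.6501, -0.0024], [-0.3537, -0.4103, -0.8405], [0.5454, 0.6396, -0.5417]], 't': [-421.0872, 301.197, 822.1893]}
wrist {'fovy': 68.8889, 'cx': 316.6026, 'cy': 197.9744, 'D': [-0.0263, 0.0, 0.0, 0.0, 0.0], 'tool_from_camera': [[1.0, -0.0001, 0.0012, -0.5649], [-0.0002, 0.9673, 0.2535, -69.7874], [-0.0012, -0.2535, 0.9673, -161.5321], [0.0, 0.0, 0.0, 1.0]]}
```

View pics/scene0.png

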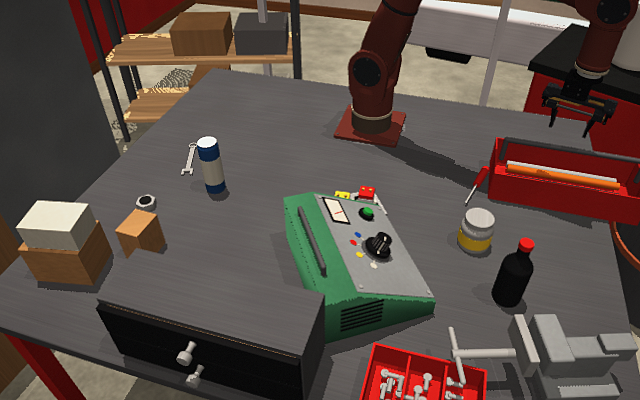

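View pics/side0.png

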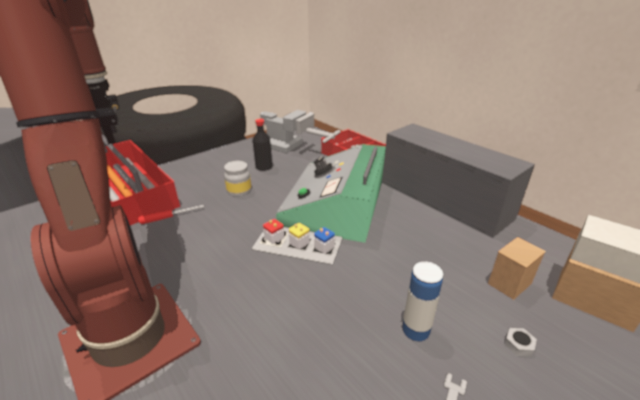

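View pics/wrist0.png

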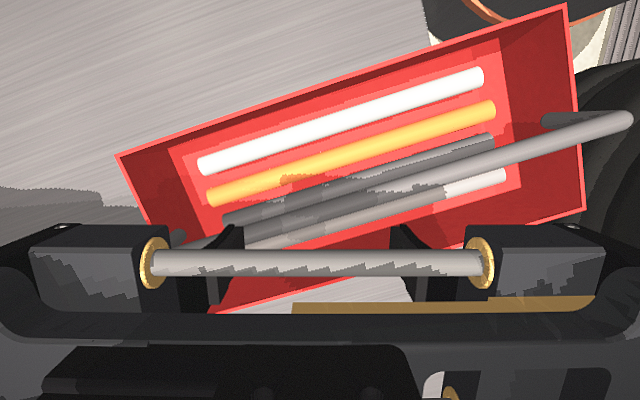

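The red relay appears nearest the robot in the side view (about 273,230), with yellow at (298,235) and blue at (323,238). The knob is at about (378,243) in the scene view. Next I'll zoom in and triangulate.

```bash
python3 - <<'E'
import cv2
a=cv2.imread("pics/scene0.png")[175:320,270:450]; b=cv2.imread("pics/side0.png")[135:265,240:400]
cv2.imwrite("pics/sc_z.png",cv2.resize(a,None,fx=4.4,fy=4.1,interpolation=cv2.INTER_CUBIC)[:600,:800])
cv2.imwrite("pics/si_z.png",cv2.resize(b,None,fx=4.6,fy=4.6,interpolation=cv2.INTER_CUBIC))
E
```

```text
(no output)
```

View pics/sc_z.png

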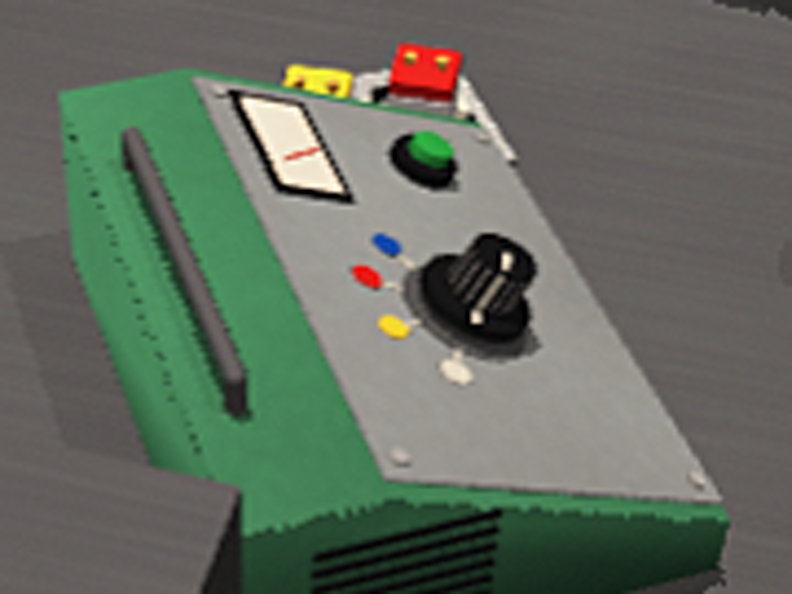

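View pics/si_z.png

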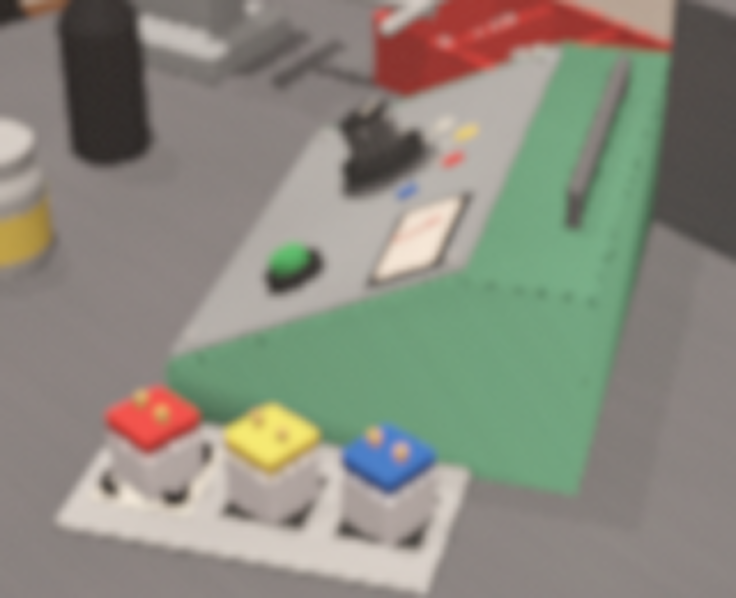

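The crops show the red relay sitting in the black-lugged nest, at the tray end nearest the robot. The wanted dot is therefore red (1.4 rad). Next I'll triangulate the dots and the button.

```bash
cat > h.py <<'E'
import cv2, numpy as np
from scipy.optimize import least_squares
from bench import bot
def cam(n):
    c=bot.read_camera(n); f=200/np.tan(np.radians(c["fovy"]/2))
    c["K"]=np.array([[f,0,c["cx"]],[0,f,c["cy"]],[0,0,1]]); c["D"]=np.array(c["D"],float)
    if n=="wrist": 
        pass
    return c
def setwrist(c,s):
    T=np.eye(4);T[:3,:3]=np.array(s["tcp_rot"]);T[:3,3]=s["tool_pos"]
    W=np.linalg.inv(T@np.array(c["tool_from_camera"])); c["R"]=W[:3,:3];c["t"]=W[:3,3]
def ray(c,p):
    u=cv2.undistortPoints(np.array([[p]],float),c["K"],c["D"])[0,0]
    R=np.array(c["R"]);t=np.array(c["t"]); d=R.T@np.array([u[0],u[1],1.]); return -R.T@t,d/np.linalg.norm(d)
def tri(rs):
    A=sum(np.eye(3)-np.outer(d,d) for o,d in rs); b=sum((np.eye(3)-np.outer(d,d))@o for o,d in rs)
    X=np.linalg.solve(A,b); return X,[np.linalg.norm((np.eye(3)-np.outer(d,d))@(X-o)) for o,d in rs]
def proj(c,X):
    return cv2.projectPoints(np.array(X,float).reshape(-1,1,3),cv2.Rodrigues(np.array(c["R"]))[0],np.array(c["t"],float),c["K"],c["D"])[0][:,0]
def blob(img,roi,cond):
    x0,y0,x1,y1=roi; h=cv2.cvtColor(img[y0:y1,x0:x1],cv2.COLOR_RGB2HSV).astype(int)
    m=cond(h[...,0],h[...,1],h[...,2]).astype(np.uint8)
    n,l,st,ce=cv2.connectedComponentsWithStats(m); i=1+np.argmax(st[1:,4]); return ce[i]+[x0,y0],int(st[i,4])
RED=lambda h,s,v:((h<10)|(h>170))&(s>110)&(v>70)
YEL=lambda h,s,v:(h>18)&(h<35)&(s>90)&(v>100)
BLU=lambda h,s,v:(h>100)&(h<130)&(s>100)&(v>70)
GRN=lambda h,s,v:(h>50)&(h<75)&(s>150)&(v>60)
WHI=lambda h,s,v:(s<60)&(v>185)
E
python3 - <<'E'
from h import *
sc,si=cam("scene"),cam("side")
# scene zoom: 4.4,4.1 off 270,175 ; side zoom 4.6 off 240,135
S=lambda x0,y0,x1,y1:(int(270+x0/4.4),int(175+y0/4.1),int(270+x1/4.4),int(175+y1/4.1))
D=lambda x0,y0,x1,y1:(int(240+x0/4.6),int(135+y0/4.6),int(240+x1/4.6),int(135+y1/4.6))
print(sc["img"][175+372//4+0, 270+457//4], )
T={"white":(S(435,350,480,392),D(425,110,460,140),WHI),"yellow":(S(370,305,418,345),D(448,115,485,148),YEL),
"red":(S(345,255,390,295),D(435,145,472,172),RED),"blue":(S(365,225,408,262),D(390,178,424,204),BLU),
"green":(S(385,120,470,190),D(255,230,330,290),GRN),
"rr":(S(380,35,470,110),D(95,375,205,455),RED),"ry":(S(275,55,360,105),D(215,395,325,475),YEL)}
for k,(a,b,f) in T.items():
    try:
        p,n=blob(sc["img"],a,f); q,m=blob(si["img"],b,f)
        X,e=tri([ray(sc,p),ray(si,q)]); print(k,p.round(1),n,q.round(1),m,X.round(1),np.round(e,1))
    except Exception as ex: print(k,repr(ex))
p,n=blob(si["img"],D(335,415,445,495),BLU);print("rb side",p,n)
E
```

```text
[153 149 144]
white [373.2 264.7] 33 [336.2 161.9] 28 [770.1 168.  118.3] [0.8 0.8]
yellow [359.1 254.4] 31 [340.8 163.4] 5 [757.7 130.9 130.5] [0.1 0.1]
red [353.1 241.9] 27 [338.5 169. ] 2 [723.6 106.9 131. ] [0.9 0.9]
blue ValueError('attempt to get argmax of an empty sequence')
green ValueError('attempt to get argmax of an empty sequence')
rr [366.  192.5] 184 [272.9 225.8] 167 [441.   80.1  50.7] [0.7 0.7]
ry [342.3 194. ] 85 [298.4 229.7] 206 [479.4  13.2  57.9] [3.5 3.5]
rb side [323.88489209 234.56115108] 139
```

```bash
cat >> h.py <<'E'
def frame(yaw):
    # panel axes for tester with horizontal 'back' direction at yaw
    f=np.array([np.cos(yaw),np.sin(yaw),0]); up=np.array([0,0,1.]); a=np.radians(27)
    x=np.cos(a)*f+np.sin(a)*up; z=-np.sin(a)*f+np.cos(a)*up; y=np.cross(z,x); return np.c_[x,y,z]
def feats():
    d={}
    for i,k in enumerate(["white","yellow","red","blue"]):
        t=1.05-0.7*i; d[k]=np.array([62*np.cos(t),62*np.sin(t),0])
    d["green"]=np.array([-30,-140,21.]); return d
E
python3 - <<'E'
from h import *
sc,si=cam("scene"),cam("side")
S=lambda x0,y0,x1,y1:(int(270+x0/4.4),int(175+y0/4.1),int(270+x1/4.4),int(175+y1/4.1))
D=lambda x0,y0,x1,y1:(int(240+x0/4.6),int(135+y0/4.6),int(240+x1/4.6),int(135+y1/4.6))
YEL2=lambda h,s,v:(h>14)&(h<38)&(s>60)
RED2=lambda h,s,v:((h<10)|(h>170))&(s>70)
BLU2=lambda h,s,v:(h>95)&(h<135)&(s>60)
GRN2=lambda h,s,v:(h>45)&(h<80)&(s>100)&(v>30)
WHI2=lambda h,s,v:(s<50)&(v>170)
T={"white":(S(435,350,480,392),D(425,110,458,140),WHI,WHI2),"yellow":(S(370,305,418,345),D(448,115,485,148),YEL,YEL2),
"red":(S(345,255,390,295),D(435,145,472,172),RED,RED2),"blue":(S(365,225,408,262),D(390,178,424,204),BLU2,BLU2),
"green":(S(385,120,470,175),D(255,230,330,285),GRN2,GRN2)}
obs=[];F=feats()
for k,(a,b,f,g) in T.items():
    p,n=blob(sc["img"],a,f); q,m=blob(si["img"],b,g); print(k,p.round(1),n,q.round(1),m); 
    X,e=tri([ray(sc,p),ray(si,q)]); print(X.round(1),np.round(e,1))
    obs.append((k,p,q))
def res(v,full=False):
    R=frame(v[3]);r=[]
    for k,p,q in obs:
        X=R@F[k]+v[:3]; r+=[proj(sc,X)[0]-p,proj(si,X)[0]-q]
    return np.concatenate(r)
for y0 in (-1.5,-.8,0,.8):
    o=least_squares(res,[680,130,100,y0],loss="soft_l1",x_scale=[10,10,10,.1]); print(o.cost,o.x.round(3))
    if o.cost<50: print(res(o.x).reshape(-1,4).round(1))
E
```

```text
white [373.2 264.7] 33 [335.1 160.9] 47
[769.8 170.  120.5] [1.7 1.7]
yellow [359.1 254.4] 31 [340.9 163.4] 14
[757.9 130.9 130.6] [0.1 0.1]
red [353.1 241.9] 27 [338.1 169.1] 12
[722.8 107.3 130.6] [0.3 0.3]
blue [357.5 234.1] 23 [327.8 176.4] 5
[680.5 109.1 117.3] [0.5 0.5]
green [367.2 211.1] 72 [302.8 191. ] 28
[576.6 110.6 103.2] [0.8 0.8]
3.145084083028033 [709.955 161.469 103.545  -0.955]
[[ 0.6  0.5  0.4  1. ]
 [ 0.3  0.  -0.2  0.2]
 [-0.3  0.1 -0.   0.2]
 [-0.4  0.1  0.7  0. ]
 [-0.1 -1.8 -0.7 -1.4]]
3.145084083027963 [709.955 161.469 103.545  -0.955]
[[ 0.6  0.5  0.4  1. ]
 [ 0.3  0.  -0.2  0.2]
 [-0.3  0.1 -0.   0.2]
 [-0.4  0.1  0.7  0. ]
 [-0.1 -1.8 -0.7 -1.4]]
3.145084083027985 [709.955 161.469 103.545  -0.955]
[[ 0.6  0.5  0.4  1. ]
 [ 0.3  0.  -0.2  0.2]
 [-0.3  0.1 -0.   0.2]
 [-0.4  0.1  0.7  0. ]
 [-0.1 -1.8 -0.7 -1.4]]
3.1450840830281983 [709.955 161.469 103.545  -0.955]
[[ 0.6  0.5  0.4  1. ]
 [ 0.3  0.  -0.2  0.2]
 [-0.3  0.1 -0.   0.2]
 [-0.4  0.1  0.7  0. ]
 [-0.1 -1.8 -0.7 -1.4]]
```

```bash
cat >> h.py <<'E'
def togo(target,s=None):
    s=s or bot.state(); R=np.array(s["tcp_rot"]); d=R.T@(np.array(target)-s["tool_pos"]); return d/1000
def psi(s): R=np.array(s["tcp_rot"]); return np.degrees(np.arctan2(R[1,0],R[0,0]))
E
python3 - <<'E'
from h import *
sc,si=cam("scene"),cam("side")
for n,p,q in [("cap",(526,243),(260,122)),("tin",(479,213),(236,166)),("can",(207,142),(427,270)),("bar1",(270+133/4.4,175+135/4.1),(240+573/4.6,135+193/4.6)),("bar2",(270+235/4.4,175+375/4.1),(240+622/4.6,135+62/4.6))]:
    X,e=tri([ray(sc,p),ray(si,q)]); print(n,X.round(),np.round(e,1))
b=np.array([709.955,161.469,103.545]);R=frame(-.955);print(R.round(3)); print("grip",b+37*R[:,2],"start",b+R@[-30,-140,22])
s=bot.state();print(s["tool_pos"],psi(s)); print("to hover",togo([700,175,300],s))
E
```

```text
cap [677. 497. 193.] [2.4 2.4]
tin [505. 400. 104.] [4.2 4.2]
can [ 498. -394.  180.] [0.4 0.4]
bar1 [689. -40. 175.] [1. 1.]
bar2 [856.  71. 177.] [0.9 0.9]
[[ 0.515  0.816 -0.262]
 [-0.727  0.578  0.371]
 [ 0.454  0.     0.891]]
grip [700.25253112 175.18115127 136.51224139] start [574.46244564 110.57717098 109.52742854]
[198.1802478  619.00171066 222.4874582 ] 72.24831817215816
to hover [-0.26987008  0.61330139 -0.07746177]
```

Call:
arm_command(
  motion=[
    [-0.007,0.017,-0.001,0],
    [-0.015,0.034,-0.001,0],
    [-0.015,0.034,-0.001,0],
    [-0.015,0.034,-0.001,0],
    [-0.015,0.034,-0.001,0],
    [-0.015,0.034,-0.001,0],
    [-0.015,0.034,-0.001,0],
    [-0.015,0.034,-0.001,0],
    [-0.015,0.034,-0.001,0],
    [-0.015,0.034,-0.001,0],
    [-0.015,0.034,-0.001,0],
    [-0.015,0.034,-0.001,0],
    [-0.015,0.034,-0.001,0],
    [-0.015,0.034,-0.001,0],
    [-0.015,0.034,-0.001,0],
    [-0.015,0.034,-0.001,0],
    [-0.015,0.034,-0.001,0],
    [-0.015,0.034,-0.001,0],
    [-0.007,0.017,-0.001,6],
    [0,0,0,6],
  ],
  gripper=1,
)

```text
t: 2.12
tool_pos: [701.9, 170.1, 241.1]
tcp_rot: [[0.506, 0.863, 0.001], [0.863, -0.506, -0.003], [-0.002, 0.003, -1.0]]
force: [-1.2, -0.2, 0.8]
finger_gap: 87.1
```

Call:
arm_command(
  motion=[
    [0,0,0,0.9],
    [0,0,0,0],
    [0,0,0,0],
    [0,0,0,0],
  ],
)

```text
t: 2.45
tool_pos: [698.4, 177.5, 241.7]
tcp_rot: [[0.506, 0.862, -0.0], [0.862, -0.506, 0.001], [0.0, -0.0, -1.0]]
force: [-0.2, 0.1, 0.3]
finger_gap: 87.2
```

```bash
cat > look.py <<'E'
import sys
from h import *
s=bot.state(); c=cam("wrist"); setwrist(c,s)
print(s["t"],np.round(s["tool_pos"],1),psi(s),np.round(s["force"],1),s["finger_gap"],np.round(s["joint_positions"],0))
np.savez("w.npz",img=c["img"],K=c["K"],D=c["D"],R=c["R"],t=c["t"])
im=c["img"][:,:,::-1].copy()
cv2.imwrite(sys.argv[1],im)
b=np.array([709.955,161.469,103.545]);R=frame(-.955);F=feats()
for k in F: print(k,proj(c,b+R@F[k])[0].round(1))
print("knobtop",proj(c,b+R[:,2]*42)[0])
E
python3 look.py pics/w1.png
```

```text
2.45 [698.4 177.5 241.7] 59.58742506479453 [-0.2  0.1  0.3] 87.18163804768879 [-33.  28.  23.  72. -11.  82.  49.]
white [344.7 252.5]
yellow [307.2 265.6]
red [269. 250.]
blue [250.4 212.9]
green [193.9 119. ]
knobtop [316.78966931 199.73024942]
```

View pics/w1.png

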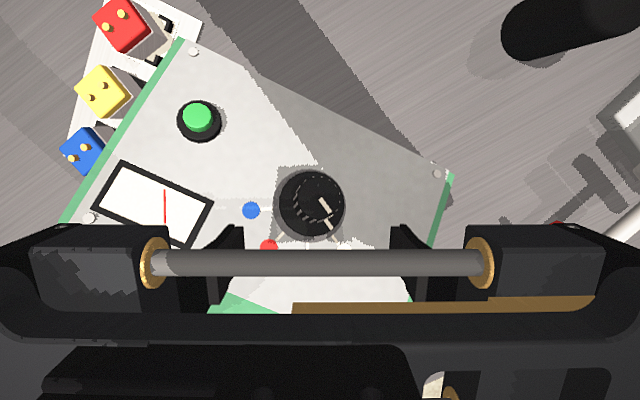

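The wrist view shows the red relay in the black-lugged nest at top left. The knob is at about (312,203), the blue dot at (251,210) and the start button at (197,117), all within 3 px of prediction. I'll refine the fit with this view.

```bash
python3 - <<'E'
from h import *
w=dict(np.load("w.npz")); im=w["img"]
p,n=blob(im,(235,195,268,228),BLU);print(p,n)
g,n=blob(im,(170,90,230,150),GRN);print(g,n)
m=((cv2.cvtColor(im,cv2.COLOR_RGB2HSV)[...,2]<60)*255).astype(np.uint8)
k=m[160:245,265:355]
n,l,st,ce=cv2.connectedComponentsWithStats(k);i=1+np.argmax(st[1:,4]);print("knob dark",ce[i]+[265,160],st[i])
cv2.imwrite("pics/w1z.png",cv2.resize(im[150:250,160:380,::-1],None,fx=3.6,fy=3.6,interpolation=cv2.INTER_CUBIC))
# ray to planes
b=np.array([709.955,161.469,103.545]);R=frame(-.955);F=feats()
for nm,px in (("blue",p),("green",g)):
    X0=b+R@F[nm]; o,d=ray(w,px); t=((X0-o)@R[:,2])/(d@R[:,2]); print(nm,"offset in panel xyz",(R.T@(o+t*d-X0)).round(1))
sk=np.array([b+R@[34*np.cos(a),34*np.sin(a),10] for a in np.linspace(0,6.28,60)]);q=proj(w,sk);print("skirt bbox pred",q.min(0),q.max(0))
E
```

```text
[250.57021277 209.92765957] 235Traceback (most recent call last):
  File "<stdin>", line 4, in <module>
  File "h.py", line 24, in blob
    n,l,st,ce=cv2.connectedComponentsWithStats(m); i=1+np.argmax(st[1:,4]); return ce[i]+[x0,y0],int(st[i,4])
                                                       ~~~~~~~~~^^^^^^^^^^
    return _wrapfunc(a, 'argmax', axis=axis, out=out, **kwds)
    return bound(*args, **kwds)
ValueError: attempt to get argmax of an empty sequence
```

```bash
python3 - <<'E'
from h import *
w=dict(np.load("w.npz")); im=w["img"]
p,n=blob(im,(235,195,268,228),BLU);print(p,n)
g,n=blob(im,(170,90,230,150),lambda h,s,v:(h>45)&(h<80)&(s>100)&(v>120));print(g,n)
m=((cv2.cvtColor(im,cv2.COLOR_RGB2HSV)[...,2]<60)*255).astype(np.uint8)
k=m[160:245,265:355]
n,l,st,ce=cv2.connectedComponentsWithStats(k);i=1+np.argmax(st[1:,4]);print("knob dark",ce[i]+[265,160],st[i])
cv2.imwrite("pics/w1z.png",cv2.resize(im[150:250,160:380,::-1],None,fx=3.6,fy=3.6,interpolation=cv2.INTER_CUBIC))
b=np.array([709.955,161.469,103.545]);R=frame(-.955);F=feats();F["green"][2]=22
for nm,px in (("blue",p),("green",g)):
    X0=b+R@F[nm]; o,d=ray(w,px); t=((X0-o)@R[:,2])/(d@R[:,2]); print(nm,"offset in panel xyz",(R.T@(o+t*d-X0)).round(1))
sk=np.array([b+R@[34*np.cos(a),34*np.sin(a),10] for a in np.linspace(0,6.28,60)]);q=proj(w,sk);print("skirt bbox pred",q.min(0),q.max(0))
E
```

```text
[250.57021277 209.92765957] 235
[196.31726283 116.45723173] 643
knob dark [310.40080429 202.82037534] [  14   12   65   65 2984]
blue offset in panel xyz [-2.9 -1.1  0. ]
green offset in panel xyz [-3.1  1.2 -0. ]
skirt bbox pred [277.98181532 173.18987796] [342.60698032 237.96237036]
```

View pics/w1z.png

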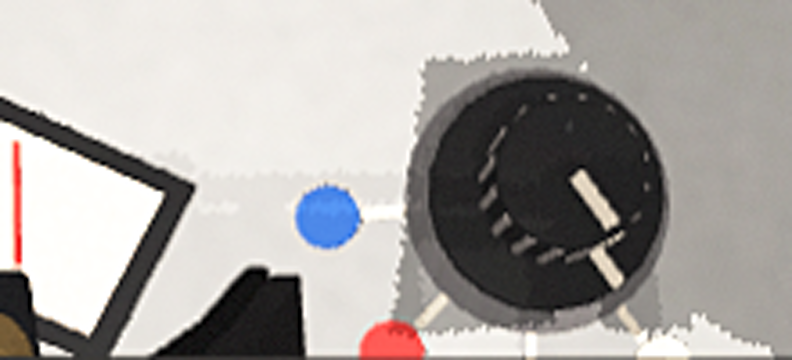

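Call:
arm_command(
  motion=[
    [-0.0005,0.0015,0.02,0],
    [0,0,0.025,0],
    [0,0,0.025,0],
    [0,0,0.02,0],
    [0,0,0.01,0],
    [0,0,0.008,0],
    [0,0,0.007,0],
    [0,0,0,0],
    [0,0,0,0],
  ],
  gripper=0.5,
)

```text
t: 3.25
tool_pos: [700.5, 175.2, 127.6]
tcp_rot: [[0.51, 0.86, 0.001], [0.86, -0.51, 0.0], [0.001, 0.001, -1.0]]
force: [1.3, 0.3, 0.2]
finger_gap: 65.4
```

```bash
python3 look.py pics/w2.png; python3 - <<'E'
from h import *
for n,a in (("scene",(175,320,270,450)),("side",(125,255,240,400))):
    im=cam(n)["img"][a[0]:a[1],a[2]:a[3],::-1]; cv2.imwrite(f"pics/{n}2.png",cv2.resize(im,None,fx=4.1,fy=4.1,interpolation=cv2.INTER_CUBIC))
E
```

```text
3.25 [700.5 175.2 127.6] 59.364165073716826 [1.3 0.3 0.2] 65.36132239326747 [-33.  32.  22.  80. -12.  71.  50.]
white [362.1 320.1]
yellow [303.9 344.4]
red [242.9 321.8]
blue [213.4 262.2]
green [117.9 113.3]
knobtop [318.89011283 248.1968342 ]
```

View pics/w2.png

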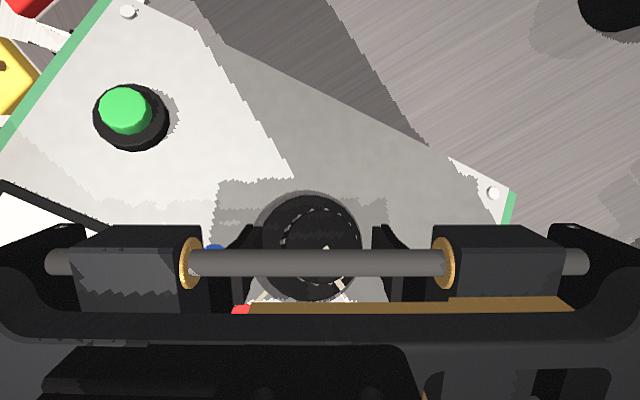

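View pics/scene2.png

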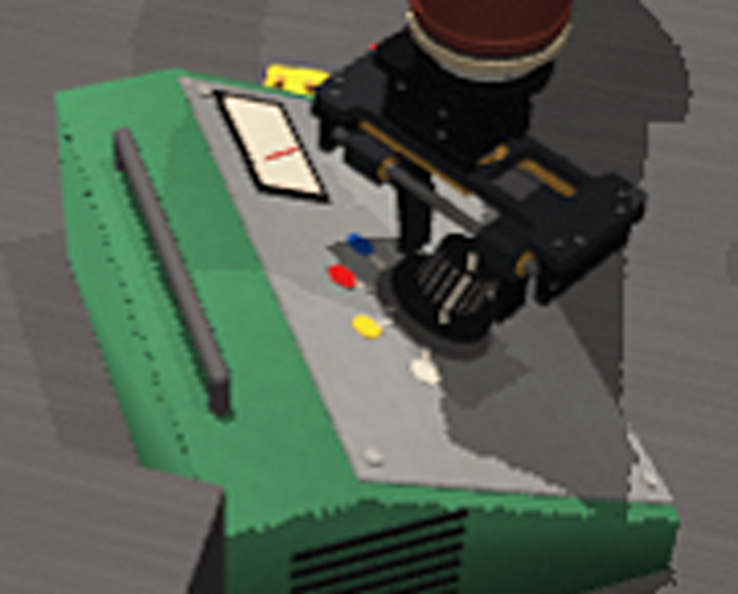

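View pics/side2.png

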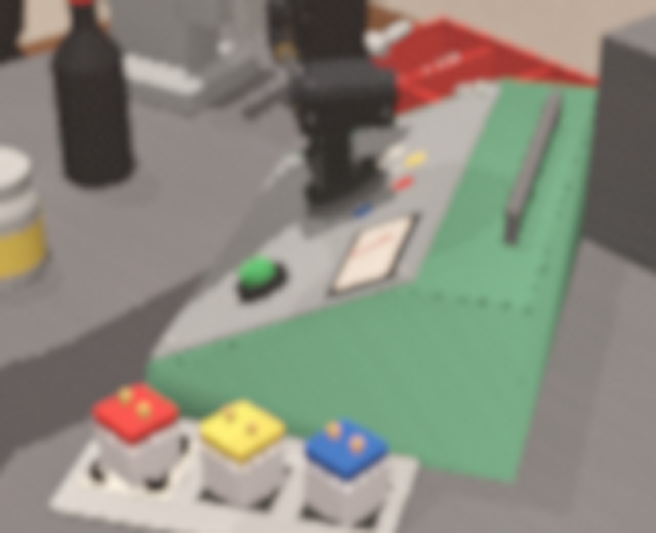

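The open fingers straddle the knob (wrist view, knob top near 318,245), and both stay clear of the skirt and panel. I'll close the gripper.

Call:
arm_command(
  motion=[
    [0,0,0,0],
    [0,0,0,0],
    [0,0,0,0],
    [0,0,0,0],
    [0,0,0,0],
    [0,0,0,0],
  ],
  gripper=-1,
)

```text
t: 3.9
tool_pos: [700.2, 175.4, 126.7]
tcp_rot: [[0.51, 0.86, 0.001], [0.86, -0.51, 0.0], [0.001, 0.0, -1.0]]
force: [0.7, 0.9, 0.8]
finger_gap: 42.1
```

Call:
arm_command(
  motion=[
    [-0.0004,0.0009,0.002,0],
    [-0.0004,0.0009,0.002,0],
    [-0.0004,0.0009,0.002,0],
    [-0.0004,0.0009,0.002,0],
    [0,0,0,0],
    [0,0,0,0],
  ],
)

```text
t: 4.4
tool_pos: [702.3, 172.5, 119.4]
tcp_rot: [[0.509, 0.861, 0.0], [0.861, -0.509, 0.001], [0.001, -0.0, -1.0]]
force: [-2.0, 1.2, 6.4]
finger_gap: 41.5
```

Call:
arm_command(
  motion=[
    [-0.0002,0.0004,0.0009,0],
    [-0.0002,0.0004,0.0009,0],
    [0,0,0,0],
    [0,0,0,0],
  ],
)

```text
t: 4.73
tool_pos: [702.6, 172.4, 119.2]
tcp_rot: [[0.509, 0.861, 0.0], [0.861, -0.509, 0.002], [0.002, -0.001, -1.0]]
force: [-8.5, 2.3, 16.7]
finger_gap: 42.0
```

```bash
python3 look.py pics/w3.png; python3 - <<'E'
from h import *
s=bot.state();print(s["force"],s["ft_torque"])
for n,a in (("scene",(210,290,330,430)),("side",(125,255,240,400))):
    im=cam(n)["img"][a[0]:a[1],a[2]:a[3],::-1]; cv2.imwrite(f"pics/{n}3.png",cv2.resize(im,None,fx=5 if n=="scene" else 4,fy=5 if n=="scene" else 4,interpolation=cv2.INTER_CUBIC))
E
```

```text
4.7333 [702.6 172.4 119.2] 59.39782775933392 [-8.5  2.3 16.7] 41.957640318850345 [-32.  32.  22.  80. -13.  70.  51.]
white [366.3 324.5]
yellow [305.5 350.2]
red [241.4 326.6]
blue [210.5 263.8]
green [109.9 107.1]
knobtop [321.76527614 249.28860126]
[-8.76372949  2.41461208 16.91576805] [ 0.22859592  1.99064    -0.09700321]
```

View pics/scene3.png

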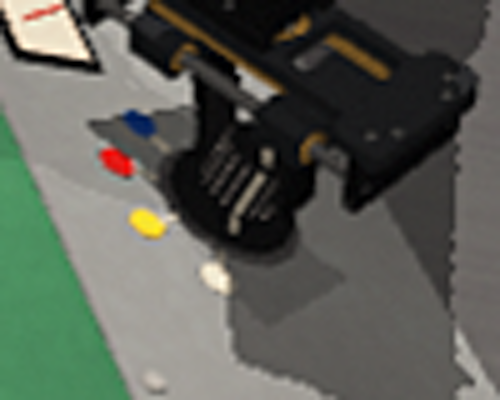

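View pics/w3.png

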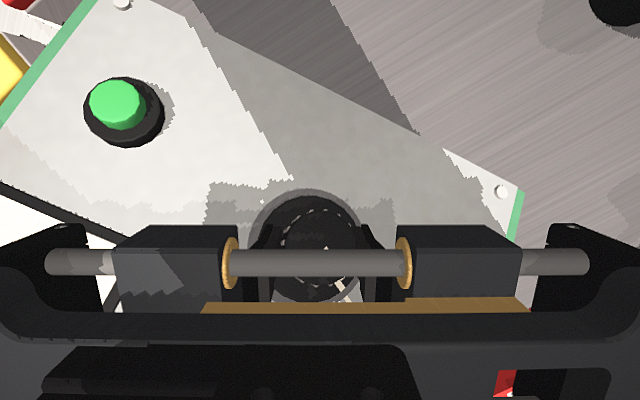

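Position stopped while the force rose to about 18 N along the axis, so the knob is at the bottom of its travel. I'll turn it clockwise.

Call:
arm_command(
  motion=[
    [0,0,0,4],
    [0,0,0,5],
    [0,0,0,5],
    [0,0,0,5],
    [0,0,0,5],
    [0,0,0,0],
  ],
)

```text
t: 5.38
tool_pos: [704.0, 171.8, 119.1]
tcp_rot: [[0.818, 0.575, 0.003], [0.575, -0.818, 0.001], [0.004, 0.001, -1.0]]
force: [-2.0, 1.5, 11.4]
finger_gap: 39.4
```

```bash
python3 look.py pics/w4.png; python3 - <<'E'
from h import *
s=bot.state();print(s["force"],s["ft_torque"])
for n,a in (("scene",(210,290,330,430)),):
    im=cam(n)["img"][a[0]:a[1],a[2]:a[3],::-1]; cv2.imwrite(f"pics/{n}4.png",cv2.resize(im,None,fx=5 if n=="scene" else 4,fy=5 if n=="scene" else 4,interpolation=cv2.INTER_CUBIC))
E
```

```text
5.3833 [704.  171.8 119.1] 35.06958616374085 [-2.   1.5 11.4] 39.4418960839998 [-36.  33.  27.  80. -16.  70.  28.]
white [400.2 297.6]
yellow [350.6 344.1]
red [281.9 344.5]
blue [231.8 298.4]
green [ 89.2 198.9]
knobtop [315.78377624 245.91514227]
[-2.15269974 -0.54559594 11.96459338] [0.1845097  0.21596812 0.10512671]
```

View pics/scene4.png

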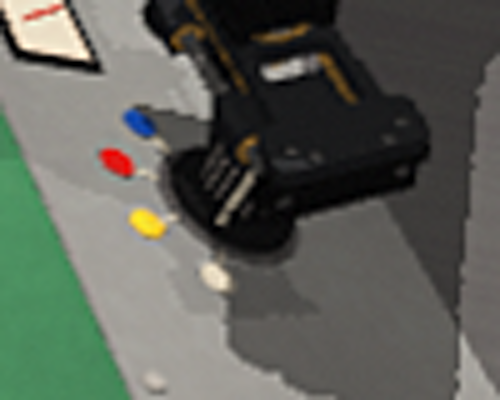

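Call:
arm_command(
  motion=[
    [0,0,0,5],
    [0,0,0,5],
    [0,0,0,5],
    [0,0,0,5],
    [0,0,0,5],
    [0,0,0,0],
  ],
)

```text
t: 5.98
tool_pos: [704.2, 172.3, 118.9]
tcp_rot: [[0.984, 0.176, 0.004], [0.176, -0.984, 0.002], [0.004, -0.001, -1.0]]
force: [-1.1, 2.3, 9.2]
finger_gap: 41.4
```

```bash
python3 look.py pics/w5.png; python3 - <<'E'
from h import *
s=bot.state();print(s["force"],s["ft_torque"])
for n,a in (("scene",(210,290,330,430)),):
    im=cam(n)["img"][a[0]:a[1],a[2]:a[3],::-1]; cv2.imwrite(f"pics/{n}5.png",cv2.resize(im,None,fx=5 if n=="scene" else 4,fy=5 if n=="scene" else 4,interpolation=cv2.INTER_CUBIC))
E
```

```text
5.9833 [704.2 172.3 118.9] 10.127737446196454 [-1.1  2.3  9.2] 41.387964319304054 [-39.  34.  32.  80. -19.  70.   5.]
white [421.8 261. ]
yellow [392.  324.5]
red [328.3 349.5]
blue [266.9 324.9]
green [111.8 288.1]
knobtop [309.69725753 248.41894522]
[-2.31904467  1.30859212 10.84842252] [ 0.41370556 -0.46531432  0.2531559 ]
```

View pics/scene5.png

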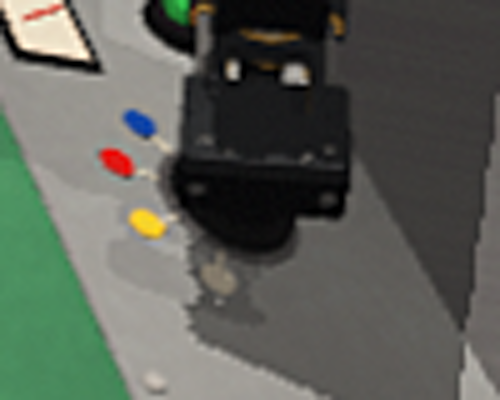

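View pics/w5.png

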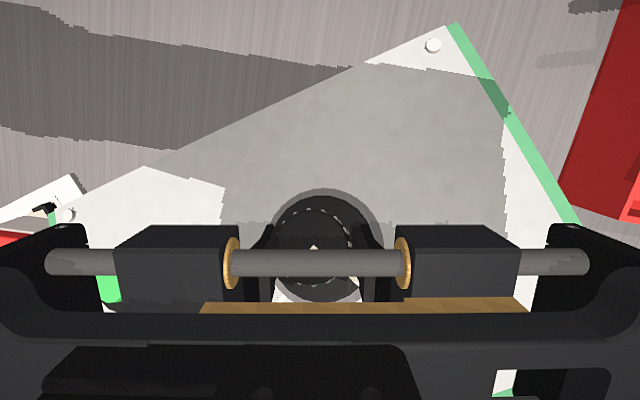

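Call:
arm_command(
  motion=[
    [0,0,0,4],
    [0,0,0,0],
    [-0.0006,-0.001,-0.0024,0],
    [-0.0006,-0.001,-0.0024,0],
    [-0.0006,-0.001,-0.0024,0],
    [0,0,0,0],
    [0,0,0,0],
  ],
)

```text
t: 6.67
tool_pos: [702.4, 174.8, 125.8]
tcp_rot: [[0.994, 0.112, 0.004], [0.112, -0.994, 0.002], [0.005, -0.001, -1.0]]
force: [3.6, 2.6, 9.2]
finger_gap: 41.7
```

Call:
arm_command(
  motion=[
    [0,0,0,0],
    [0,0,0,0],
    [0,0,0,0],
    [0,0,0,0],
  ],
  gripper=0.5,
)

```text
t: 7.0
tool_pos: [698.5, 174.1, 123.5]
tcp_rot: [[0.994, 0.111, -0.005], [0.111, -0.994, 0.0], [-0.005, -0.001, -1.0]]
force: [-7.3, 1.2, 6.3]
finger_gap: 59.7
```

```bash
python3 look.py pics/w6.png; python3 - <<'E'
from h import *
for n,a in (("scene",(210,290,330,430)),):
    im=cam(n)["img"][a[0]:a[1],a[2]:a[3],::-1]; cv2.imwrite(f"pics/{n}6.png",cv2.resize(im,None,fx=5 if n=="scene" else 4,fy=5 if n=="scene" else 4,interpolation=cv2.INTER_CUBIC))
E
```

```text
7.0 [698.5 174.1 123.5] 6.351665537990951 [-7.3  1.2  6.3] 59.66768038847021 [-40.  34.  33.  80. -19.  71.   2.]
white [429.9 255.3]
yellow [404.3 318.9]
red [343.4 346.4]
blue [282.4 325.7]
green [132.  298.1]
knobtop [319.12517899 249.35744952]
```

View pics/w6.png

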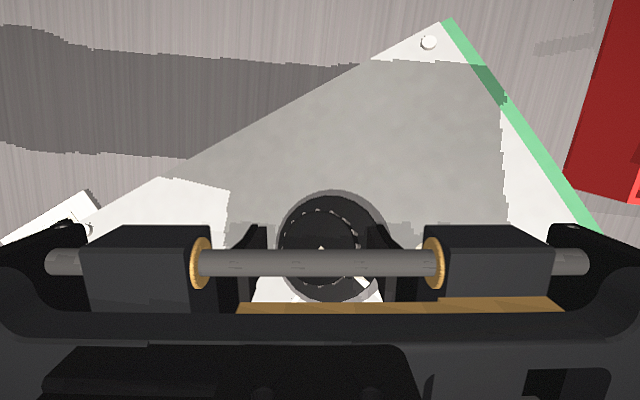

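View pics/scene6.png

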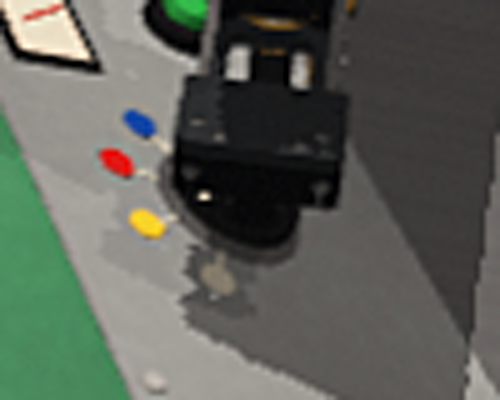

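Call:
arm_command(
  motion=[
    [-0.0011,-0.002,-0.0045,0],
    [-0.0022,-0.004,-0.009,0],
    [-0.0022,-0.004,-0.009,0],
    [-0.0022,-0.004,-0.009,0],
    [-0.0022,-0.004,-0.009,0],
    [0,0,-0.01,-7],
    [0,0,-0.01,-7],
    [0,0,-0.01,-7],
    [0,0,-0.01,-7],
    [0,0,0,-7],
    [0,0,0,-7],
    [0,0,0,-7],
    [0,0,0,-4],
    [0,0,0,0],
    [0,0,0,0],
  ],
)

```text
t: 8.35
tool_pos: [688.9, 190.8, 205.2]
tcp_rot: [[0.512, 0.859, 0.001], [0.859, -0.512, 0.0], [0.001, 0.0, -1.0]]
force: [-0.1, -0.0, 0.3]
finger_gap: 65.3
```

```bash
python3 look.py pics/w7.png; python3 - <<'E'
from h import *
for n,a in (("scene",(210,290,330,430)),):
    im=cam(n)["img"][a[0]:a[1],a[2]:a[3],::-1]; cv2.imwrite(f"pics/{n}7.png",cv2.resize(im,None,fx=5 if n=="scene" else 4,fy=5 if n=="scene" else 4,interpolation=cv2.INTER_CUBIC))
E
```

```text
8.35 [688.9 190.8 205.2] 59.200540840459375 [-0.1 -0.   0.3] 65.25536231388851 [-35.  28.  24.  76. -12.  78.  48.]
white [341.6 283.2]
yellow [299.7 299.1]
red [256.8 282.5]
blue [235.9 240.9]
green [170.8 137.4]
knobtop [308.98322039 228.81321285]
```

View pics/w7.png

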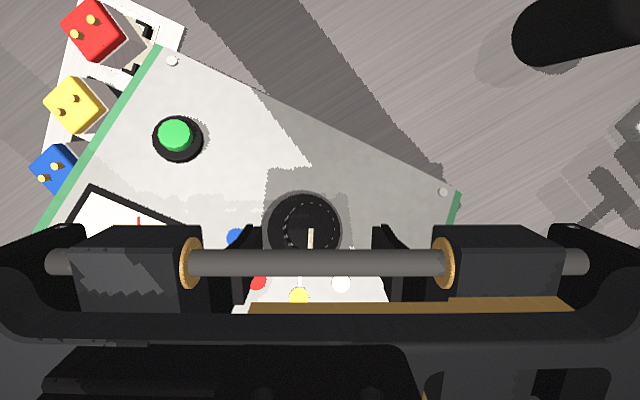

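View pics/scene7.png

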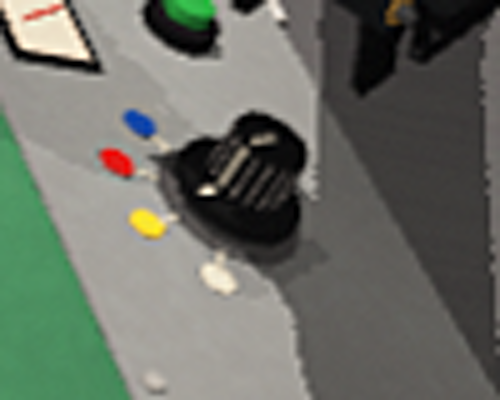

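The scene view shows the pointer line aimed at the yellow dot (about 147,222 in the crop) and the knob sprung out. I'll regrip for the second step, which needs no push.

Call:
arm_command(
  motion=[
    [-0.0038,0.0086,0.005,0],
    [-0.0038,0.0086,0.01,0],
    [0,0,0.02,0],
    [0,0,0.02,0],
    [0,0,0.01,0],
    [0,0,0.006,0],
    [0,0,0.004,0],
    [0,0,0,0],
    [0,0,0,0],
  ],
)

```text
t: 9.2
tool_pos: [700.2, 175.3, 130.2]
tcp_rot: [[0.51, 0.86, 0.001], [0.86, -0.51, 0.0], [0.001, 0.001, -1.0]]
force: [-0.3, 0.8, 0.3]
finger_gap: 65.3
```

Call:
arm_command(
  motion=[
    [0,0,0,0],
    [0,0,0,0],
    [0,0,0,0],
    [0,0,0,0],
    [0,0,0,0],
    [0,0,0,0],
  ],
  gripper=-1,
)

```text
t: 9.7
tool_pos: [700.0, 175.7, 129.8]
tcp_rot: [[0.51, 0.86, 0.001], [0.86, -0.51, 0.0], [0.001, 0.0, -1.0]]
force: [-0.1, 0.9, 0.5]
finger_gap: 40.6
```

Call:
arm_command(
  motion=[
    [0,0,0,4],
    [0,0,0,5],
    [0,0,0,5],
    [0,0,0,5],
    [0,0,0,5],
    [0,0,0,5],
    [0,0,0,5],
    [0,0,0,5],
    [0,0,0,0],
    [0,0,0,0],
  ],
)

```text
t: 10.53
tool_pos: [699.8, 179.9, 130.1]
tcp_rot: [[0.936, 0.352, 0.001], [0.352, -0.936, 0.004], [0.003, -0.004, -1.0]]
force: [0.7, 8.7, 2.0]
finger_gap: 39.7
```

```bash
python3 look.py pics/w8.png; python3 - <<'E'
from h import *
for n,a in (("scene",(210,290,330,430)),):
    im=cam(n)["img"][a[0]:a[1],a[2]:a[3],::-1]; cv2.imwrite(f"pics/{n}8.png",cv2.resize(im,None,fx=5 if n=="scene" else 4,fy=5 if n=="scene" else 4,interpolation=cv2.INTER_CUBIC))
E
```

```text
10.5333 [699.8 179.9 130.1] 20.589972226813483 [0.7 8.7 2. ] 39.692610531245506 [-39.  33.  31.  80. -18.  71.  15.]
white [410. 281.]
yellow [373.5 334.3]
red [311.  348.1]
blue [256.8 316.4]
green [113.4 257.6]
knobtop [314.55955797 253.27251106]
```

View pics/w8.png

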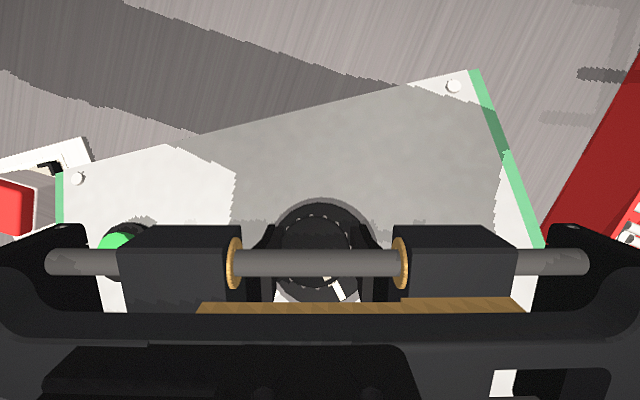

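View pics/scene8.png

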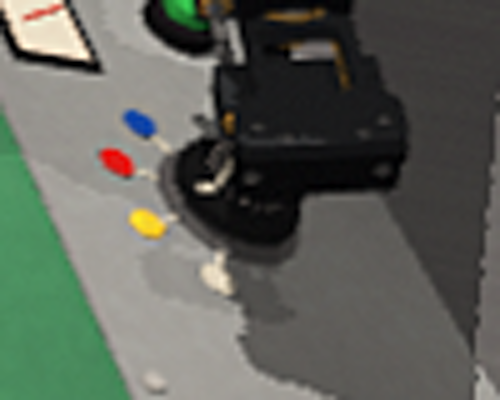

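```bash
cat > ptr.py <<'E'
from h import *
w=dict(np.load("w.npz")); b=np.array([709.2,162.6,102.9]);R=frame(-.955)
for a in (0.7,0.9,1.1,1.3,1.4):
    t=1.05-a; u=np.array([np.cos(t),np.sin(t),0])
    print(a,[proj(w,b+R@(u*r+[0,0,z]))[0].round(0).tolist() for r,z in((10,42),(20,42),(27,10),(34,10),(46,0))])
E
python3 ptr.py; python3 - <<'E'
from h import *
im=np.load("w.npz")["img"][185:305,230:420,::-1]; cv2.imwrite("pics/w8z.png",cv2.resize(im,None,fx=4.2,fy=4.2,interpolation=cv2.INTER_CUBIC))
E
```

```text
0.7 [[324.0, 266.0], [334.0, 281.0], [343.0, 287.0], [349.0, 297.0], [359.0, 310.0]]
0.9 [[321.0, 268.0], [327.0, 285.0], [335.0, 291.0], [339.0, 301.0], [347.0, 317.0]]
1.1 [[317.0, 269.0], [320.0, 287.0], [327.0, 293.0], [329.0, 304.0], [334.0, 321.0]]
1.3 [[314.0, 269.0], [313.0, 287.0], [319.0, 294.0], [319.0, 305.0], [320.0, 321.0]]
1.4 [[312.0, 269.0], [310.0, 287.0], [315.0, 294.0], [314.0, 305.0], [313.0, 321.0]]
```

View pics/w8z.png

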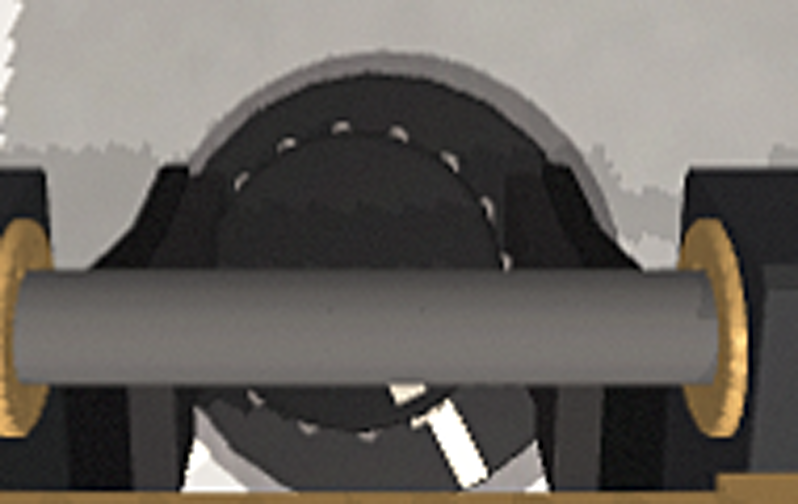

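Call:
arm_command(
  motion=[
    [0,0,0,4],
    [0,0,0,4],
    [0,0,0,4],
    [0,0,0,0],
  ],
)

```text
t: 10.97
tool_pos: [700.3, 181.3, 130.6]
tcp_rot: [[0.989, 0.147, 0.003], [0.147, -0.989, 0.006], [0.003, -0.006, -1.0]]
force: [1.9, 11.0, 4.4]
finger_gap: 40.4
```

```bash
python3 look.py pics/w9.png; python3 ptr.py; python3 - <<'E'
from h import *
s=bot.state();print(s["force"],s["ft_torque"])
im=np.load("w.npz")["img"][185:305,230:420,::-1]; cv2.imwrite("pics/w9z.png",cv2.resize(im,None,fx=4.2,fy=4.2,interpolation=cv2.INTER_CUBIC))
E
```

```text
10.9667 [700.3 181.3 130.6] 8.437357463213663 [ 1.9 11.   4.4] 40.397007152363734 [-40.  34.  34.  80. -19.  72.   3.]
white [419.  263.5]
yellow [392.9 323.4]
red [334.2 348.2]
blue [276.3 326.7]
green [130.9 296.2]
knobtop [314.35323011 255.33564861]
0.7 [[326.0, 266.0], [338.0, 279.0], [352.0, 283.0], [360.0, 291.0], [374.0, 302.0]]
0.9 [[323.0, 268.0], [333.0, 284.0], [346.0, 288.0], [352.0, 297.0], [363.0, 311.0]]
1.1 [[320.0, 270.0], [326.0, 287.0], [339.0, 292.0], [343.0, 302.0], [351.0, 317.0]]
1.3 [[316.0, 271.0], [319.0, 289.0], [331.0, 294.0], [333.0, 305.0], [338.0, 320.0]]
1.4 [[315.0, 271.0], [316.0, 289.0], [327.0, 294.0], [328.0, 305.0], [331.0, 321.0]]
[ 1.44026958 11.64109302  3.07174735] [ 2.62779354 -0.39152115  0.88598775]
```

View pics/w9z.png

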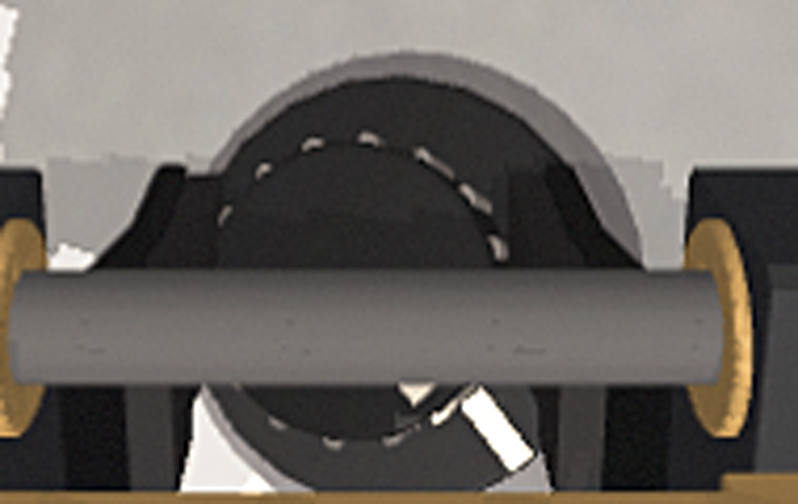

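Call:
arm_command(
  motion=[
    [0,0,0,0],
    [0,0,0,0],
    [0,0,0,0],
    [0,0,0,0],
  ],
)

```text
t: 11.35
tool_pos: [700.2, 181.4, 130.7]
tcp_rot: [[0.989, 0.151, 0.002], [0.151, -0.989, 0.006], [0.003, -0.006, -1.0]]
force: [0.9, 11.2, 3.6]
finger_gap: 40.4
```

```bash
python3 look.py pics/w10.png;  python3 - <<'E'
from h import *
s=bot.state();print(s["force"],s["ft_torque"],np.round(s["joint_positions"],1))
im=np.load("w.npz")["img"][185:305,230:420,::-1]; cv2.imwrite("pics/w10z.png",cv2.resize(im,None,fx=4.2,fy=4.2,interpolation=cv2.INTER_CUBIC))
for n in ("scene","side"):
    im=cam(n)["img"][:,:,::-1]; im=im[140:320,260:460] if n=="scene" else im[60:260,240:440]
    cv2.imwrite(f"pics/{n}10.png",cv2.resize(im,None,fx=3,fy=3,interpolation=cv2.INTER_CUBIC))
E
```

```text
11.35 [700.2 181.4 130.7] 8.690006868660888 [ 0.9 11.2  3.6] 40.38135080798356 [-40.  34.  34.  80. -19.  72.   4.]
white [418.9 263.9]
yellow [392.5 323.6]
red [333.8 348.2]
blue [276.  326.6]
green [130.6 295.4]
knobtop [314.4697986  255.31480341]
[ 0.92012293 11.99572913  3.78409808] [ 2.67815765 -0.431812    0.93628109] [-40.3  33.8  33.7  80.  -19.3  71.7   3.6]
```

View pics/w10z.png

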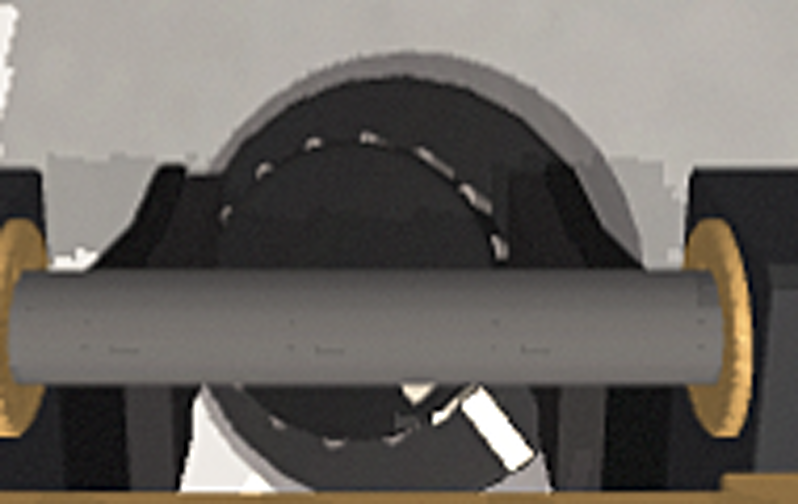

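View pics/scene10.png

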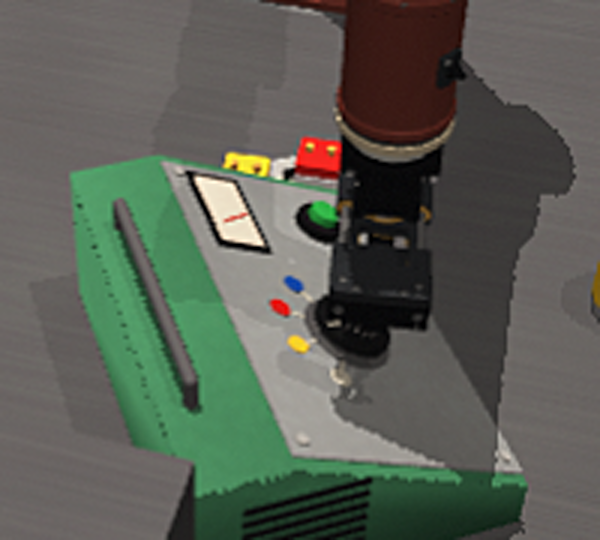

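View pics/side10.png

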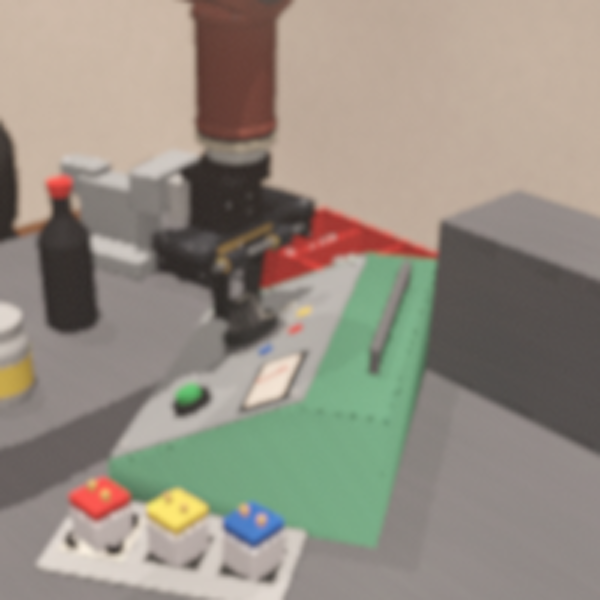

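The knob moved only to about 0.85 rad, because the hand rotated about a point roughly 6 mm off the knob axis at pad height and slipped. I'll release, re-centre lower down and retry.

Call:
arm_command(
  motion=[
    [0,0,0,0],
    [0,0,0,0],
    [0,0,0,0],
    [0,0,0,0],
  ],
  gripper=0.5,
)

```text
t: 11.83
tool_pos: [699.7, 174.8, 129.2]
tcp_rot: [[0.989, 0.145, -0.0], [0.145, -0.989, -0.001], [-0.0, 0.0, -1.0]]
force: [1.0, 0.1, -0.1]
finger_gap: 58.9
```

Call:
arm_command(
  motion=[
    [-0.001,-0.002,-0.0045,0],
    [-0.002,-0.004,-0.009,0],
    [-0.002,-0.004,-0.009,0],
    [-0.002,-0.004,-0.009,0],
    [-0.002,-0.004,-0.009,-4],
    [0,0,-0.01,-7],
    [0,0,-0.01,-7],
    [0,0,-0.01,-7],
    [0,0,0,-7],
    [0,0,0,-7],
    [0,0,0,-7],
    [0,0,0,-5],
    [0,0,0,0],
    [0,0,0,0],
  ],
)

```text
t: 13.0
tool_pos: [688.3, 192.2, 200.9]
tcp_rot: [[0.512, 0.859, 0.001], [0.859, -0.512, 0.001], [0.001, 0.0, -1.0]]
force: [-0.4, -0.1, -0.5]
finger_gap: 65.4
```

```bash
python3 look.py pics/w11.png; python3 ptr.py; python3 - <<'E'
from h import *
print(togo([699.2,176.8,126]))
im=np.load("w.npz")["img"][150:310,200:420,::-1]; cv2.imwrite("pics/w11z.png",cv2.resize(im,None,fx=3.6,fy=3.6,interpolation=cv2.INTER_CUBIC))
E
```

```text
13.0 [688.3 192.2 200.9] 59.187711499456384 [-0.4 -0.1 -0.5] 65.44305273014264 [-36.  29.  25.  76. -12.  78.  48.]
white [341.  286.6]
yellow [298.5 303. ]
red [254.9 286.2]
blue [233.7 244. ]
green [167.5 139.1]
knobtop [307.73978731 232.03217237]
0.7 [[308.0, 243.0], [308.0, 255.0], [302.0, 263.0], [302.0, 271.0], [300.0, 283.0]]
0.9 [[306.0, 242.0], [303.0, 255.0], [296.0, 262.0], [294.0, 270.0], [290.0, 282.0]]
1.1 [[303.0, 242.0], [298.0, 253.0], [290.0, 260.0], [287.0, 267.0], [280.0, 279.0]]
1.3 [[301.0, 240.0], [294.0, 251.0], [285.0, 257.0], [281.0, 264.0], [272.0, 274.0]]
1.4 [[300.0, 240.0], [292.0, 249.0], [283.0, 255.0], [278.0, 261.0], [268.0, 271.0]]
[-0.00762956  0.0171804   0.07468773]
```

View pics/w11z.png

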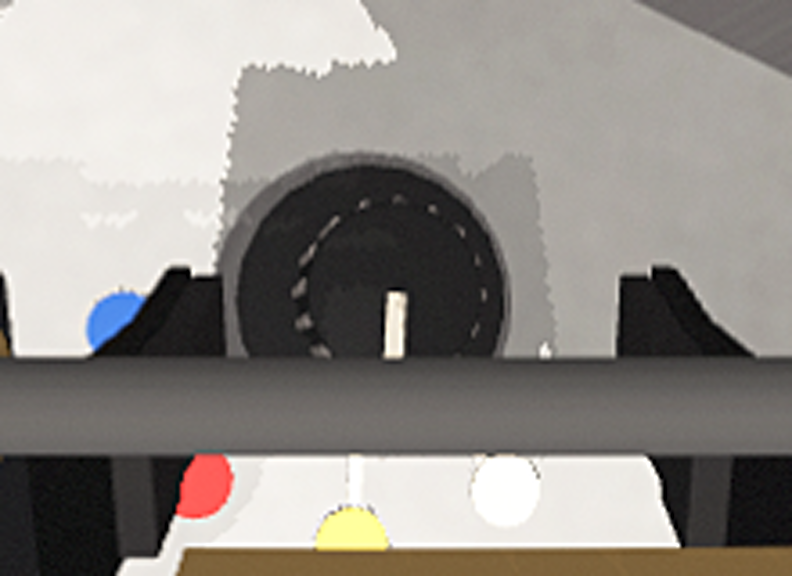

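Call:
arm_command(
  motion=[
    [-0.0038,0.0086,0.005,0],
    [-0.0038,0.0086,0.01,0],
    [0,0,0.02,0],
    [0,0,0.02,0],
    [0,0,0.01,0],
    [0,0,0.006,0],
    [0,0,0.004,0],
    [0,0,0,0],
    [0,0,0,0],
  ],
)

```text
t: 13.8
tool_pos: [699.6, 176.0, 125.6]
tcp_rot: [[0.51, 0.86, 0.001], [0.86, -0.51, -0.0], [0.0, 0.001, -1.0]]
force: [-0.3, -0.2, 0.0]
finger_gap: 65.3
```

Call:
arm_command(
  motion=[
    [0,0,0,0],
    [0,0,0,0],
    [0,0,0,0],
    [0,0,0,0],
    [0,0,0,0],
    [0,0,0,0],
  ],
  gripper=-1,
)

```text
t: 14.3
tool_pos: [699.1, 176.3, 125.2]
tcp_rot: [[0.51, 0.86, -0.0], [0.86, -0.51, -0.0], [-0.0, -0.0, -1.0]]
force: [-3.1, -1.6, 3.8]
finger_gap: 41.5
```

Call:
arm_command(
  motion=[
    [0,0,0,4],
    [0,0,0,5],
    [0,0,0,5],
    [0,0,0,5],
    [0,0,0,5],
    [0,0,0,0],
  ],
)

```text
t: 14.8
tool_pos: [699.2, 178.5, 125.3]
tcp_rot: [[0.817, 0.577, 0.001], [0.577, -0.817, 0.001], [0.001, -0.001, -1.0]]
force: [-2.3, 2.7, 6.5]
finger_gap: 39.2
```

```bash
python3 look.py pics/w12.png; python3 ptr.py; python3 - <<'E'
from h import *
s=bot.state();print(s["force"],s["ft_torque"])
im=np.load("w.npz")["img"][185:305,230:420,::-1]; cv2.imwrite("pics/w12z.png",cv2.resize(im,None,fx=4.2,fy=4.2,interpolation=cv2.INTER_CUBIC))
E
```

```text
14.8 [699.2 178.5 125.3] 35.254478879287895 [-2.3  2.7  6.5] 39.207842871260404 [-37.  33.  29.  80. -16.  71.  28.]
white [396.6 303.3]
yellow [348.8 347.7]
red [283.1 347.8]
blue [235.3 303.5]
green [ 99.4 207.9]
knobtop [315.83768163 255.048801  ]
0.7 [[322.0, 270.0], [329.0, 288.0], [331.0, 294.0], [334.0, 305.0], [340.0, 321.0]]
0.9 [[319.0, 271.0], [322.0, 290.0], [322.0, 296.0], [324.0, 308.0], [326.0, 325.0]]
1.1 [[315.0, 271.0], [314.0, 290.0], [314.0, 297.0], [313.0, 308.0], [313.0, 325.0]]
1.3 [[311.0, 270.0], [307.0, 289.0], [305.0, 296.0], [303.0, 307.0], [299.0, 323.0]]
1.4 [[310.0, 270.0], [303.0, 288.0], [301.0, 294.0], [298.0, 305.0], [292.0, 321.0]]
[-2.2757363   2.53360808  4.2638528 ] [0.38456234 0.66874735 0.49028218]
```

View pics/w12z.png

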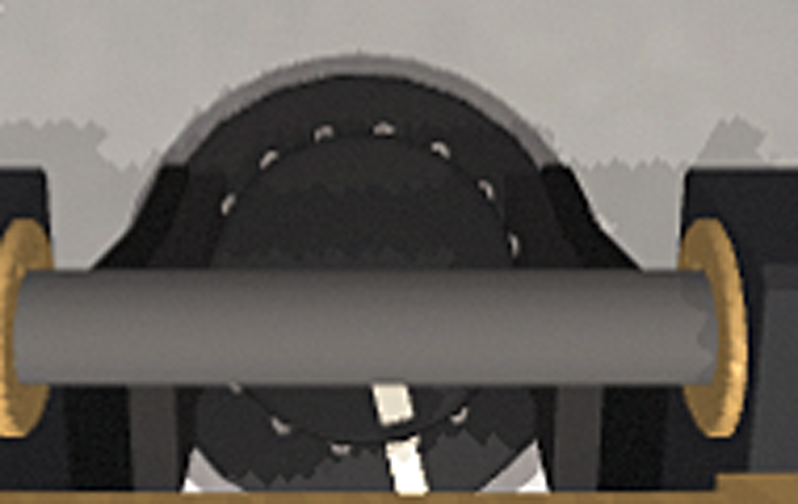

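The knob still slips with about 0.5 N m on the hand. The first turn worked while pushed in, so I'll push in and turn again.

Call:
arm_command(
  motion=[
    [0,0.001,0.002,0],
    [0,0.001,0.002,0],
    [0,0.001,0.002,0],
    [0,0.001,0.002,0],
    [0,0.0005,0.001,0],
    [0,0,0,0],
    [0,0,0,5],
    [0,0,0,5],
    [0,0,0,5],
    [0,0,0,0],
  ],
)

```text
t: 15.68
tool_pos: [703.6, 175.2, 118.1]
tcp_rot: [[0.938, 0.347, 0.005], [0.347, -0.938, 0.003], [0.006, -0.001, -1.0]]
force: [-1.3, 4.3, 7.4]
finger_gap: 39.5
```

```bash
python3 look.py pics/w13.png; python3 ptr.py; python3 - <<'E'
from h import *
s=bot.state();print(s["force"],s["ft_torque"])
im=np.load("w.npz")["img"][185:305,230:420,::-1]; cv2.imwrite("pics/w13z.png",cv2.resize(im,None,fx=4.2,fy=4.2,interpolation=cv2.INTER_CUBIC))
E
```

```text
15.6833 [703.6 175.2 118.1] 20.317980913775806 [-1.3  4.3  7.4] 39.46716924970418 [-39.  34.  32.  81. -19.  70.  15.]
white [413.8 282.2]
yellow [375.  339.6]
red [308.1 354.7]
blue [250.3 320.9]
green [ 96.6 258.9]
knobtop [310.85418278 253.29651626]
0.7 [[321.0, 267.0], [332.0, 284.0], [342.0, 289.0], [348.0, 299.0], [359.0, 314.0]]
0.9 [[317.0, 269.0], [325.0, 288.0], [334.0, 294.0], [338.0, 305.0], [346.0, 321.0]]
1.1 [[314.0, 270.0], [317.0, 290.0], [325.0, 296.0], [327.0, 308.0], [332.0, 325.0]]
1.3 [[310.0, 270.0], [310.0, 290.0], [316.0, 297.0], [316.0, 309.0], [318.0, 326.0]]
1.4 [[308.0, 270.0], [306.0, 290.0], [312.0, 296.0], [311.0, 308.0], [311.0, 325.0]]
[-1.14890848  4.10518118  9.52678745] [ 1.07123727 -0.81566578  0.5283597 ]
```

View pics/w13z.png

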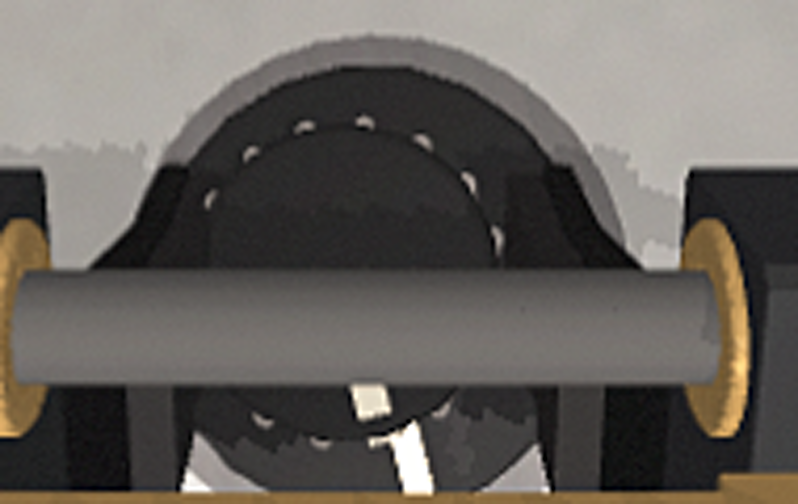

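The knob follows now, at about 1.0 rad. I'll continue.

Call:
arm_command(
  motion=[
    [0,0,0,5],
    [0,0,0,5],
    [0,0,0,5],
    [0,0,0,0],
  ],
)

```text
t: 16.07
tool_pos: [704.3, 175.2, 118.5]
tcp_rot: [[0.996, 0.093, 0.007], [0.093, -0.996, 0.003], [0.007, -0.002, -1.0]]
force: [-1.1, 3.7, 10.7]
finger_gap: 41.6
```

```bash
python3 look.py pics/w14.png; python3 ptr.py; python3 - <<'E'
from h import *
s=bot.state();print(s["force"],s["ft_torque"])
im=np.load("w.npz")["img"][185:305,230:420,::-1]; cv2.imwrite("pics/w14z.png",cv2.resize(im,None,fx=4.2,fy=4.2,interpolation=cv2.INTER_CUBIC))
E
```

```text
16.0667 [704.3 175.2 118.5] 5.310973794198111 [-1.1  3.7 10.7] 41.57515065138879 [-41.  35.  35.  81. -21.  71.   2.]
white [423.2 257.3]
yellow [398.3 323.1]
red [336.8 352.6]
blue [274.3 332.4]
green [119.5 307.4]
knobtop [308.18001577 254.32074581]
0.7 [[321.0, 265.0], [335.0, 279.0], [352.0, 282.0], [361.0, 290.0], [377.0, 301.0]]
0.9 [[318.0, 268.0], [329.0, 284.0], [346.0, 287.0], [353.0, 297.0], [366.0, 311.0]]
1.1 [[315.0, 270.0], [323.0, 288.0], [338.0, 292.0], [343.0, 303.0], [353.0, 318.0]]
1.3 [[311.0, 271.0], [315.0, 291.0], [330.0, 294.0], [332.0, 306.0], [339.0, 323.0]]
1.4 [[309.0, 271.0], [312.0, 291.0], [325.0, 295.0], [327.0, 307.0], [332.0, 323.0]]
[0.37295322 4.42277499 9.97196857] [ 0.84581538 -1.24090287  0.25742606]
```

View pics/w14z.png

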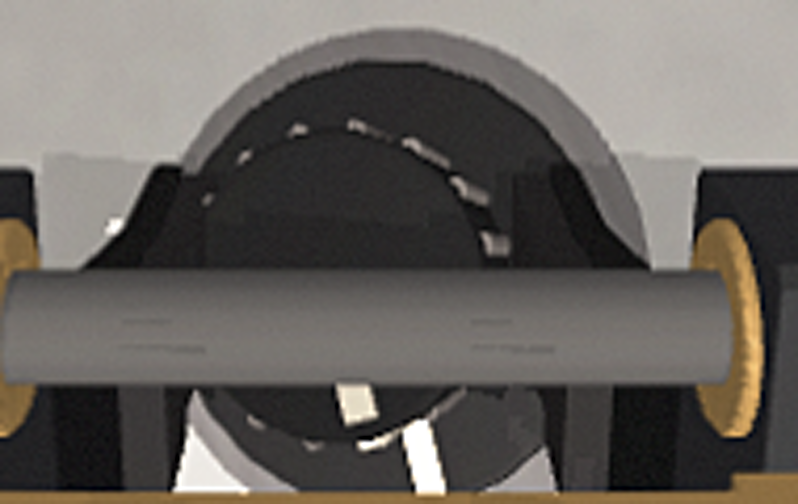

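Call:
arm_command(
  motion=[
    [0,0,0,4],
    [0,0,0,0],
    [-0.0006,-0.001,-0.0024,0],
    [-0.0006,-0.001,-0.0024,0],
    [-0.0006,-0.001,-0.0024,0],
    [-0.0003,-0.0005,-0.0012,0],
    [0,0,0,0],
  ],
)

```text
t: 16.7
tool_pos: [702.1, 178.2, 126.1]
tcp_rot: [[1.0, 0.028, 0.006], [0.028, -1.0, 0.002], [0.006, -0.002, -1.0]]
force: [4.0, 4.5, 5.0]
finger_gap: 42.2
```

Call:
arm_command(
  motion=[
    [0,0,0,0],
    [0,0,0,0],
    [0,0,0,0],
    [0,0,0,0],
    [0,0,0,0],
  ],
  gripper=0.5,
)

```text
t: 17.12
tool_pos: [697.7, 176.5, 123.7]
tcp_rot: [[1.0, 0.025, -0.004], [0.025, -1.0, 0.0], [-0.004, -0.0, -1.0]]
force: [-7.8, 1.7, 6.8]
finger_gap: 62.9
```

```bash
python3 look.py pics/w15.png; python3 ptr.py; python3 - <<'E'
from h import *
im=np.load("w.npz")["img"][185:305,230:420,::-1]; cv2.imwrite("pics/w15z.png",cv2.resize(im,None,fx=4.2,fy=4.2,interpolation=cv2.INTER_CUBIC))
E
```

```text
17.1167 [697.7 176.5 123.7] 1.4232384192954741 [-7.8  1.7  6.8] 62.94204890108451 [-42.  35.  36.  81. -21.  72.  -2.]
white [432.5 249.7]
yellow [412.  315.3]
red [353.6 347.1]
blue [291.8 330.7]
green [142.8 314.5]
knobtop [319.92212817 253.24045199]
0.7 [[333.0, 263.0], [347.0, 276.0], [364.0, 277.0], [373.0, 285.0], [390.0, 295.0]]
0.9 [[330.0, 266.0], [342.0, 281.0], [358.0, 283.0], [366.0, 293.0], [379.0, 305.0]]
1.1 [[327.0, 268.0], [336.0, 285.0], [351.0, 288.0], [357.0, 299.0], [368.0, 313.0]]
1.3 [[324.0, 269.0], [329.0, 288.0], [343.0, 291.0], [346.0, 302.0], [354.0, 318.0]]
1.4 [[322.0, 269.0], [325.0, 289.0], [339.0, 292.0], [341.0, 303.0], [348.0, 319.0]]
```

View pics/w15z.png

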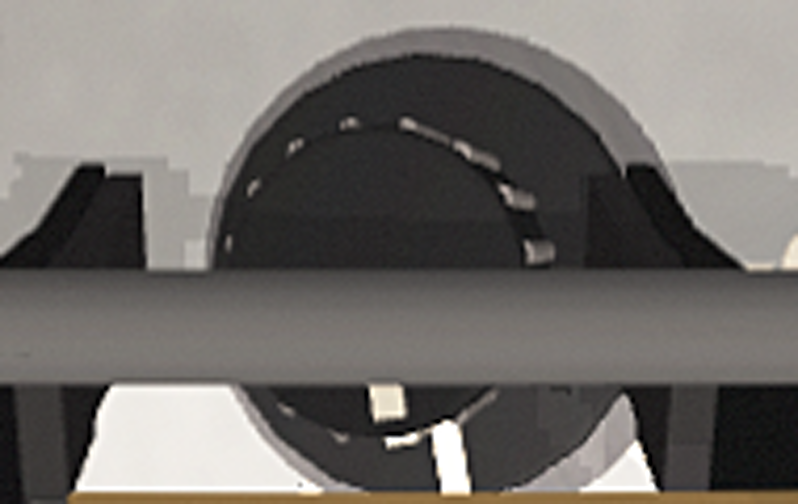

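The pointer matches the 1.4 rad prediction. The right fingertip still rests on the skirt, so I'll lift off along the axis.

Call:
arm_command(
  motion=[
    [-0.0011,-0.002,-0.0045,0],
    [-0.0022,-0.004,-0.009,0],
    [-0.0022,-0.004,-0.009,0],
    [-0.0022,-0.004,-0.009,0],
    [-0.0022,-0.004,-0.009,0],
    [0,0,-0.02,0],
    [0,0,-0.02,-7],
    [0,0,-0.01,-7],
    [0,0,0,-7],
    [0,0,0,-7],
    [0,0,0,-6],
    [0,0,0,0],
    [0,0,0,0],
    [0,0,0,0],
  ],
  gripper=-1,
)

```text
t: 18.33
tool_pos: [689.3, 194.2, 215.2]
tcp_rot: [[0.818, 0.576, 0.0], [0.576, -0.818, 0.0], [0.0, 0.0, -1.0]]
force: [0.5, -0.8, 0.6]
finger_gap: 0.4
```

I set the gripper to shut at the start of that lift, so the fingers may have brushed the knob. I'll check its state before going on.

```bash
python3 look.py pics/w16.png; python3 ptr.py; python3 - <<'E'
from h import *
im=np.load("w.npz")["img"][150:310,200:420,::-1]; cv2.imwrite("pics/w16z.png",cv2.resize(im,None,fx=3.6,fy=3.6,interpolation=cv2.INTER_CUBIC))
im=cam("scene")["img"][175:320,270:450,::-1];cv2.imwrite("pics/scene16.png",cv2.resize(im,None,fx=4.1,fy=4.1,interpolation=cv2.INTER_CUBIC))
E
```

```text
18.3333 [689.3 194.2 215.2] 35.145805810425415 [ 0.5 -0.8  0.6] 0.415957857341499 [-40.  29.  31.  75. -15.  80.  26.]
white [370.2 264.7]
yellow [337.4 294. ]
red [293.2 294.1]
blue [260.4 264.9]
green [169.  199.9]
knobtop [314.98207978 228.67567578]
0.7 [[319.0, 238.0], [323.0, 249.0], [325.0, 257.0], [328.0, 265.0], [332.0, 276.0]]
0.9 [[317.0, 238.0], [319.0, 250.0], [320.0, 259.0], [321.0, 266.0], [322.0, 279.0]]
1.1 [[314.0, 239.0], [314.0, 250.0], [314.0, 259.0], [313.0, 267.0], [313.0, 279.0]]
1.3 [[312.0, 238.0], [309.0, 250.0], [308.0, 258.0], [306.0, 266.0], [304.0, 278.0]]
1.4 [[311.0, 238.0], [307.0, 249.0], [306.0, 257.0], [303.0, 265.0], [299.0, 276.0]]
```

View pics/w16z.png

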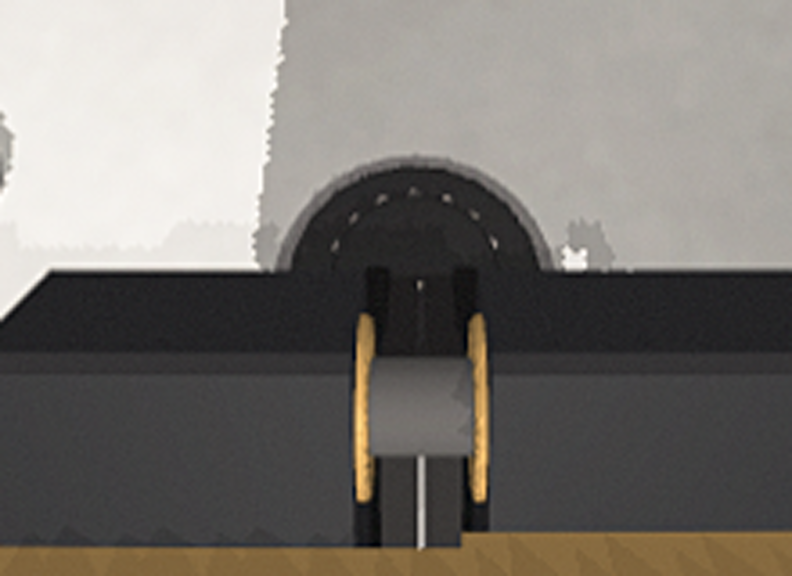

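View pics/scene16.png

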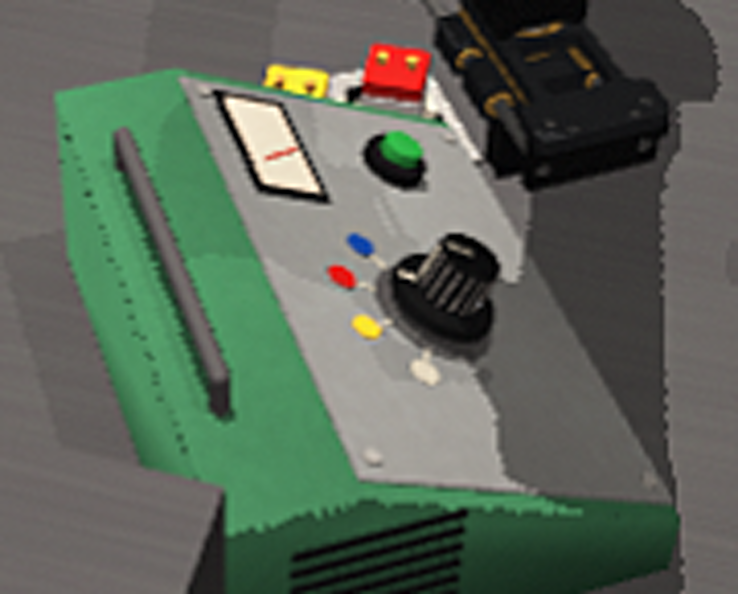

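```bash
python3 - <<'E'
from h import *
c=cam("scene"); b=np.array([709.2,162.6,102.9]);R=frame(-.955)
for a in (0.7,1.2,1.3,1.4,1.5,1.6,2.1):
    t=1.05-a; u=np.array([np.cos(t),np.sin(t),0])
    print(a,[((proj(c,b+R@(u*r+[0,0,z]))[0]-[270,175])*4.1).round(0).tolist() for r,z in((5,42),(17,42),(24,10),(33,10))])
im=c["img"][225:265,350:400,::-1];cv2.imwrite("pics/scene17.png",cv2.resize(im,None,fx=12,fy=12,interpolation=cv2.INTER_CUBIC))
E
```

```text
0.7 [[462.0, 260.0], [450.0, 263.0], [417.0, 303.0], [407.0, 306.0]]
1.2 [[460.0, 257.0], [443.0, 253.0], [407.0, 289.0], [395.0, 286.0]]
1.3 [[460.0, 256.0], [442.0, 251.0], [406.0, 287.0], [393.0, 283.0]]
1.4 [[459.0, 256.0], [442.0, 249.0], [406.0, 284.0], [393.0, 279.0]]
1.5 [[459.0, 255.0], [442.0, 247.0], [406.0, 282.0], [392.0, 276.0]]
1.6 [[459.0, 255.0], [442.0, 246.0], [406.0, 279.0], [393.0, 273.0]]
2.1 [[461.0, 253.0], [446.0, 240.0], [412.0, 271.0], [401.0, 262.0]]
```

View pics/scene17.png

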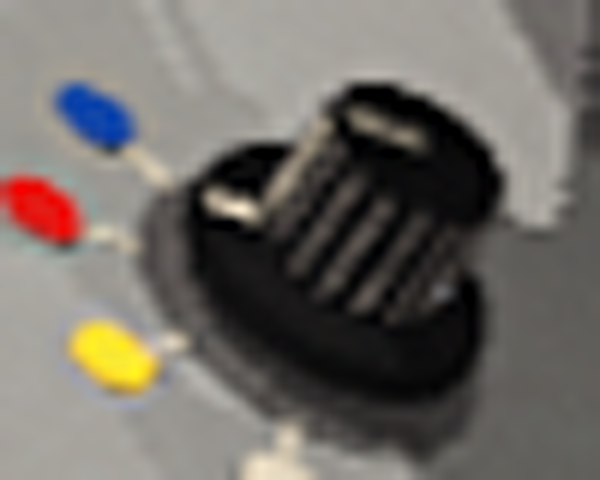

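In the crop the skirt pointer runs (205,195) to (260,215), slope about 0.37, and 1.4 rad predicts 0.385. The knob therefore rests at red, sprung out. I'll go to a hover over the start button with the fingers shut.

Call:
arm_command(
  motion=[
    [-0.0236,-0.004,0,0],
    [-0.0236,-0.004,0,0],
    [-0.0236,-0.004,0,0],
    [-0.0236,-0.004,0,0],
    [-0.0236,-0.004,0.009,0],
    [-0.0236,-0.004,0.015,0],
    [0,0,0.02,0],
    [0,0,0.015,0],
    [0,0,0.01,0],
    [0,0,0,0],
    [0,0,0,0],
    [0,0,0,0],
  ],
)

```text
t: 19.48
tool_pos: [560.6, 131.8, 146.7]
tcp_rot: [[0.816, 0.578, 0.001], [0.578, -0.816, 0.0], [0.001, 0.001, -1.0]]
force: [-0.3, -1.0, -0.7]
finger_gap: 0.3
```

```bash
python3 look.py pics/w18.png; python3 - <<'E'
from h import *
print(togo([570.3,117.4,110.3]))
w=dict(np.load("w.npz"));im=w["img"]
im=cam("scene")["img"][165:320,270:450,::-1];cv2.imwrite("pics/scene18.png",cv2.resize(im,None,fx=4,fy=3.8,interpolation=cv2.INTER_CUBIC))
c=cam("side"); im=c["img"][100:260,240:440,::-1];cv2.imwrite("pics/side18.png",cv2.resize(im,None,fx=3.5,fy=3.5,interpolation=cv2.INTER_CUBIC))
E
```

```text
19.4833 [560.6 131.8 146.7] 35.323193392567084 [-0.3 -1.  -0.7] 0.3346961438472955 [-45.  15.  32. 102.  -8.  66.  25.]
white [560.9 331.4]
yellow [525.5 369.9]
red [471.3 371.1]
blue [426.7 333.5]
green [316.  253.7]
knobtop [526.63880611 297.94729015]
[-0.00055898  0.01730059  0.03650608]
```

View pics/w18.png

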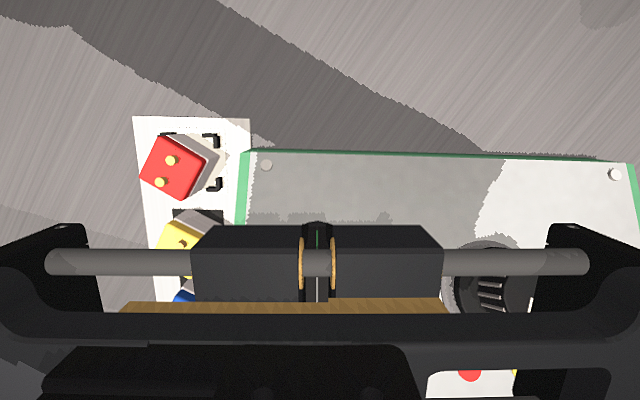

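View pics/side18.png

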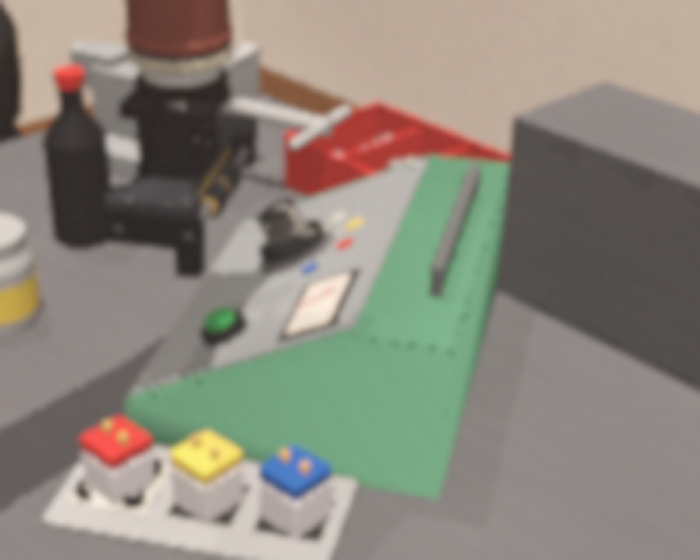

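Call:
arm_command(
  motion=[
    [-0.0006,0.0045,0.009,0],
    [0,0.0045,0.009,0],
    [0,0.0036,0.0072,0],
    [0,0.0025,0.005,0],
    [0,0.0014,0.0028,0],
    [0,0.001,0.002,0],
    [0,0.001,0.002,0],
    [0,0.001,0.002,0],
    [0,0,0,0],
    [0,0,0,0],
  ],
)

```text
t: 20.47
tool_pos: [570.5, 115.5, 107.0]
tcp_rot: [[0.816, 0.579, -0.0], [0.579, -0.816, 0.0], [-0.0, -0.0, -1.0]]
force: [-4.8, -1.3, 3.8]
finger_gap: 0.4
```

```bash
python3 look.py pics/w19.png; python3 - <<'E'
from h import *
im=cam("scene")["img"][165:320,270:450,::-1];cv2.imwrite("pics/scene19.png",cv2.resize(im,None,fx=4,fy=3.8,interpolation=cv2.INTER_CUBIC))
c=cam("side"); im=c["img"][100:260,240:440,::-1];cv2.imwrite("pics/side19.png",cv2.resize(im,None,fx=3.5,fy=3.5,interpolation=cv2.INTER_CUBIC))
E
```

```text
20.4667 [570.5 115.5 107. ] 35.34824259793953 [-4.8 -1.3  3.8] 0.4144420308557547 [-43.  18.  32. 103. -11.  62.  29.]
white [617.5 348.5]
yellow [576.2 396.7]
red [510.2 398.7]
blue [454.7 352.1]
green [318.2 253.6]
knobtop [588.17175911 310.10656391]
```

View pics/scene19.png

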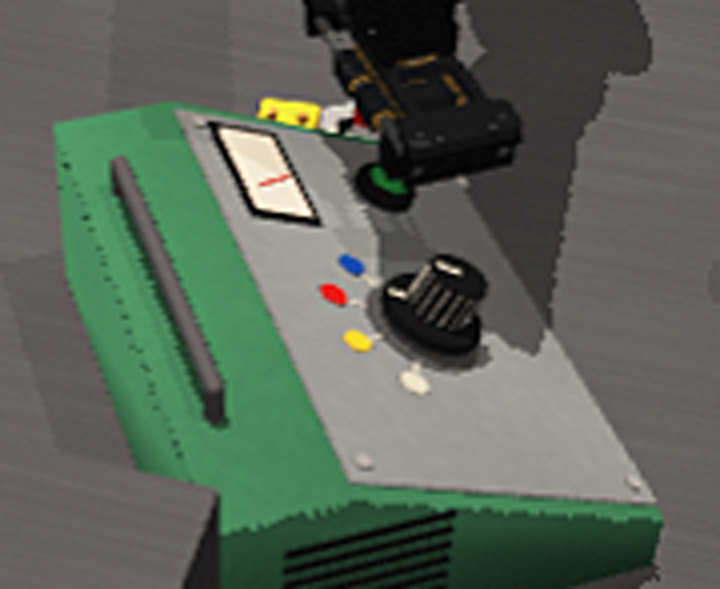

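View pics/side19.png

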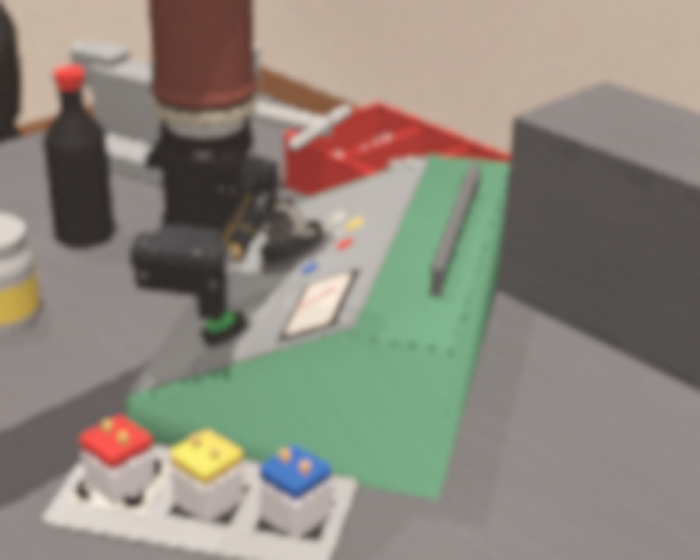

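The fingers are on the button with about 4 N along its axis, and it is partly in. The knob still points at red. I'll press further.

Call:
arm_command(
  motion=[
    [0,0.001,0.002,0],
    [0,0.001,0.002,0],
    [0,0,0,0],
    [0,0,0,0],
  ],
)

```text
t: 20.95
tool_pos: [571.5, 115.2, 105.2]
tcp_rot: [[0.815, 0.579, -0.001], [0.579, -0.815, 0.003], [0.001, -0.003, -1.0]]
force: [-16.8, 1.4, 29.3]
finger_gap: 0.5
```

Call:
arm_command(
  motion=[
    [0,0.001,0.002,0],
    [0,0,0,0],
    [0,0,0,0],
  ],
)

```text
t: 21.2
tool_pos: [571.7, 115.1, 104.7]
tcp_rot: [[0.815, 0.579, -0.001], [0.579, -0.815, 0.004], [0.001, -0.004, -1.0]]
force: [-25.4, 2.6, 45.6]
finger_gap: -0.1
```

The force rose to about 50 N with motion stopped about 6.2 mm past first contact, so the button is fully in. I'll back off along the panel normal and up.

Call:
arm_command(
  motion=[
    [0,-0.002,-0.004,0],
    [0,-0.003,-0.006,0],
    [0,-0.0045,-0.009,0],
    [0,-0.009,-0.018,0],
    [0,-0.009,-0.018,0],
    [0,-0.015,-0.03,0],
    [0,-0.03,-0.02,0],
    [0,-0.03,0,0],
    [0,-0.03,0,0],
    [0,-0.03,0,0],
    [0,0,0,0],
    [0,0,0,0],
    [0,0,0,0],
  ],
)

```text
t: 22.28
tool_pos: [479.0, 245.2, 206.1]
tcp_rot: [[0.816, 0.578, 0.001], [0.578, -0.816, -0.0], [0.001, 0.001, -1.0]]
force: [0.4, -0.0, 0.1]
finger_gap: 0.5
```

```bash
python3 look.py pics/w20.png; python3 - <<'E'
from h import *
im=cam("scene")["img"][165:320,270:450,::-1];cv2.imwrite("pics/scene20.png",cv2.resize(im,None,fx=4,fy=3.8,interpolation=cv2.INTER_CUBIC))
c=cam("side"); im=c["img"][100:260,240:440,::-1];cv2.imwrite("pics/side20.png",cv2.resize(im,None,fx=3.5,fy=3.5,interpolation=cv2.INTER_CUBIC))
a=cv2.imread("pics/side0.png").astype(int);d=np.abs(a-c["img"][:,:,::-1]).max(2)>60
for n,(x0,y0,x1,y1) in {"relays":(255,215,345,255),"can":(400,258,445,340),"tin":(222,158,255,195)}.items(): print(n,d[y0:y1,x0:x1].sum())
E
```

```text
22.2833 [479.  245.2 206.1] 35.3394098994939 [ 0.4 -0.   0.1] 0.5103673947376817 [-57.   6.  27. 102.  -3.  72.   6.]
white [490.7 400.3]
yellow [464.1 428.2]
red [425.7 429. ]
blue [395.  401.9]
green [317.1 348.9]
knobtop [458.69578011 386.56614622]
relays 0
can 0
tin 0
```

View pics/scene20.png

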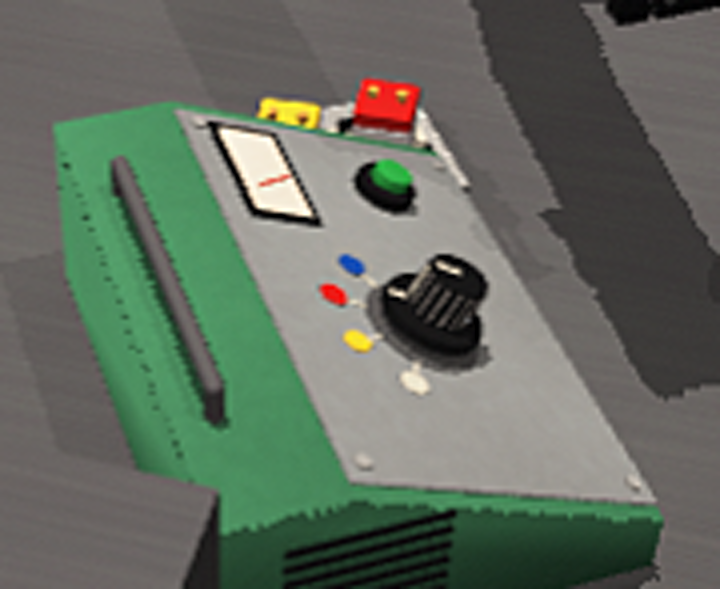

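View pics/w20.png

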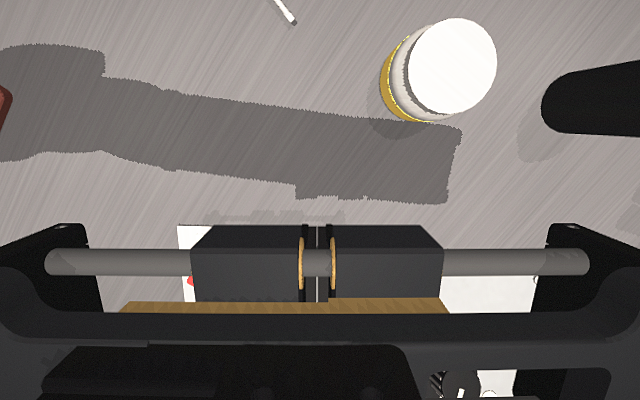

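View pics/side20.png

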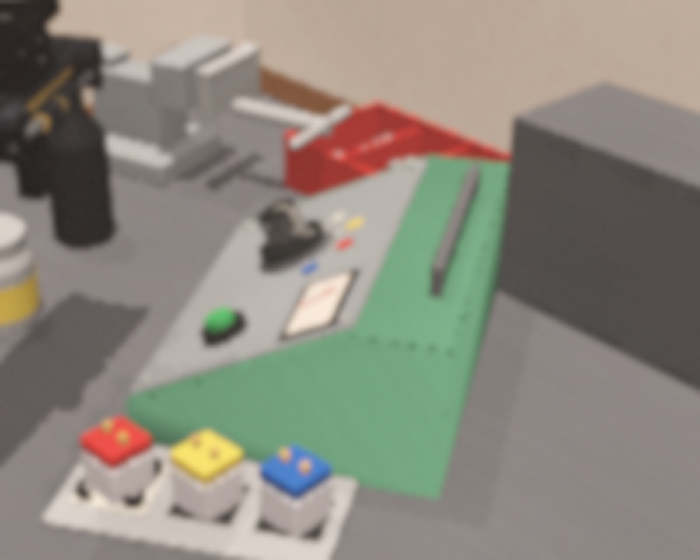

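The knob points at red, the button is out again and nothing else moved. One last check: comparing the knob silhouette with the start picture to confirm it is fully out.

```bash
python3 - <<'E'
from h import *
a=cv2.imread("pics/scene0.png")[225:265,358:400]; c=cam("scene");b=c["img"][225:265,358:400,::-1]
for im in (a,b):
    m=(im.max(2)<75); ys,xs=np.nonzero(m); print(m.sum(),xs.min(),xs.max(),ys.min(),ys.max(),xs.mean().round(2),ys.mean().round(2))
for im in (cv2.imread("pics/scene0.png"),c["img"][:,:,::-1]): print(blob(np.ascontiguousarray(im[:,:,::-1]),(357,203,377,217),lambda h,s,v:(h>45)&(h<80)&(s>100)&(v>30)))
bot.hand_in()
E
```

```text
542 6 33 7 36 20.59 21.81
519 7 33 7 36 21.14 22.17
(array([367.25      , 211.08333333]), 72)
(array([367.30985915, 211.05633803]), 71)
the job is handed in; nothing more can be done
```

I set the selector to red, since the red-capped relay sits in the nest. I then pressed the start button fully in, let it come out, and handed the job in at about 22 s. `hand_in` gives no verdict, so the result rests on my own checks below.

**How it went:**
- **OFF to yellow:** I pushed the knob in and turned it out of OFF to yellow in one grip.
- **Yellow to red:** two tries without pushing slipped and left the knob at yellow. Pushing in while turning took it to red.
- **Letting go:** I shut the gripper too early on the lift away from the knob, so the fingers may have brushed it. The check right after showed it still at red.
- **Start button:** motion stopped about 6.2 mm past first contact with about 50 N along the axis, so it was fully in.

**Last checks:**
- **Knob:** the pointer direction in the scene view fits 1.4 rad, but its position in that view was about 2 px off the prediction, which I put down to calibration.
- **Knob and button out:** the knob outline matches the start picture within 1 px, and the button is back within 0.1 px.
- **Other things:** the relays, spray can and grease tin show no change in the side view.
- **Arm:** the arm stands clear, with about 0 N on the wrist.

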